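# Demagnetise box spacers through the gravity chute

### The arm

A 6-joint arm with a two-finger parallel gripper is mounted at the origin on the work surface; the furniture and walls round the work are solid. World frame = base frame: x ahead of the robot, y to its left, z up, the work surface at z = 0. Lengths are in m, angles in rad, forces in N, time in s.
With the tool pointing down it reaches from about 0.3 to 1 m from the base axis. Payload 5.1 kg.
Tool frame: the origin (TCP) lies at the centre of the arm's flange, where the gripper is bolted on; the fingertips stand 190 mm ahead of it and the grasp point (between the pads) lies 171 mm ahead of it (r.tip_reach is the distance from the TCP to the fingertips, in m); z points along the fingers, y is the direction in which the jaws open and shut (so a half turn about z gives the same grasp; the last joint's range is limited). The gripper opens to 95 mm and grips with 3 to 60 N. Pads are 20 mm wide; open, the fingers measure 119 mm over their backs; the gripper's body (75 mm by 180 mm) begins 59 mm behind the grasp point.
Start: joints at [-1.37, 0.124, 1.65, -0, 1.367, -0.083], TCP at [0.182, -0.624, 0.405] pointing down, gripper open.
Joint ranges: [-2.61, 2.61], [-1.02, 2.33], [0.03, 2.71], [-1.35, 4.49], [0.32, 2.68], [-2.91, 2.91]. Speed limits (rad/s): [2.57, 2.57, 3.14, 3.14, 3.14, 3.14].

### API

Orientations are given as a rotation vector (axis times angle).
In Python, from plant import sense, capture, calibration, r gives the robot as it stands.
- The arm moves only by the tool servo_tool, never from a script. Its argument "motion" is a list of rows, each a list of 6 numbers: the shift along the tool's x, y, z in m, then the turn, a rotation vector about the tool's x, y, z in rad. A call has 1 to 20 rows; each row shifts and turns the commanded pose from where the row before left it, along the tool's axes as they then stand; what a row does not reach is not made up. A row lasts 1/12 s, in which the tool goes at most 41.7 mm and 7.16 degrees, less where a joint would pass 70% of its speed; a pose out of reach is approached as far as the arm can. A call is refused whole if a number of a shift passes 0.0417 or a number of a turn 0.125, either way. A call with a gripper value outside its range is refused whole. "fingers" is the opening, from 0 (shut) to 1 (fully open), set as the call begins (left out, the last holds). The fingers move at their own pace and stop on an object; "squeeze" is the grip in N (left out, the last holds). Time passes only in rows, so rows that do not move let the fingers close. It gives the time, the measured TCP pose, the force and the opening at its end, in the units of the state.
- sense(): the state, without advancing time (a new reading comes with each control period).
- capture(name): name is "scene" or "top"; returns (picture, depth): 384x512x3 uint8, red, green, blue; 384x512 float32, m along the optical axis (not along the pixel's ray), 0 where there is no reading.
- calibration(name): a dict with "fx", "fy", "cx", "cy" (pixels), "world_from_camera" (4x4, takes a point from camera to world coordinates). Camera axes: x right, y down, z forward; pixel columns grow to the right and rows downward; lengths in m; the calibration is good to about 2 mm. A picture is of the moment at which its call begins. calibration takes no time and is no camera call.
- r.close_job(): hands the job in, once; it reports no verdict.
The state is a dict: "time": time; "joint_positions": joint angles; "joint_velocities": joint speeds; "joint_torque": joint torques, N m; "position": TCP position; "ee_rot": TCP orientation; "ft_force": force on the tool from outside, world axes, zero at the start; "wrist_torque": the same for the moment, N m; "gripper_width": opening from 0.0 (shut) to 1.0 (fully open).
Only numpy, scipy, OpenCV 4.12 (cv2) and the standard library are available. Lean on these libraries where they do the work, as an engineer would, in place of code of your own. Each camera call takes 0.05 s, during which the arm holds its last target. There are 200 camera calls.

### The job

Demagnetise the loose box spacers as one batch: lay them all in the upper end of the tilted chute so that they slide through the coil and queue behind the gate. Swing the latch bar up out of its catch until it stands upright, so that the gate is free; then take the catch tray by its handle and, holding it clear of the counter under the chute's mouth, push its front wall against the hanging paddle to open the gate, keeping it there until every spacer has slid into the tray. Set the tray with all its spacers flat back on its mat, squarely and with the handle at the same end as before, swing the latch bar fully down again into its catch, and leave the other things on the counter as they are.

Things in the scene. Friction and masses are not known exactly. Their poses are not given: they have to be found in the camera images.
- chute: Fixed demagnetiser stand with a straight, slippery, open-topped chute. Origin on the counter below the middle of the mouth; the chute climbs at 25 degrees towards +x (mouth opens to -x), z up, +y is the robot's side. Floor height = 125 mm + 0.466*x for x = 0 to 299 mm; channel 76 mm wide inside, walls 28 mm high. Nothing but gate and paddle is below the chute for x < 70 mm.
- coil (a point): Middle of the top of the grey coil housing that bridges the chute from chute x = 90 to 150 mm; 120 mm wide, top 271 mm above the counter. Its passage is at least 45 mm high over the floor; spacers slide through it, but nothing can be put in there from above.
- mouth (a point): Middle of the chute floor's edge at the mouth, 125 mm above the counter.
- loading_spot (a point): Point on the chute floor uphill of the coil housing (x = 227 mm, 231 mm above the counter) where a spacer is let go.
- gate (a joint): Sprung gate, rad: 0 = shut (steel crosspiece stands 21 mm above the floor across the mouth), 0.55 = stop. Pushing the paddle towards chute +x turns it up; the crosspiece drops, and clears the floor above 0.40. A spring shuts it again; the push is about 2 N at first, 5 N when open. Its pivot is at chute x = 50 mm, z = 128 mm.
- paddle (a point): Middle of the paddle's face (60 mm wide, 36 to 104 mm above the counter), at chute x = 34, z = 70 mm with the gate shut. Pushed there towards chute +x by about 27 mm it opens the gate to 0.45. The open gate comes down to 81 mm above the counter, so the tray's front wall must stay below that.
- latch (a joint): Latch bar, rad: 0 = closed (level across the mouth, lying in its fork on the far side of the chute), about 1.5 to 1.85 = standing upright, 1.9 = stop. It starts closed. Stiff enough to stay where it is left; about 1 N at the tab moves it. It must stand up whenever the gate is worked.
- latch_hinge (a point): Hinge of the latch bar, at chute (14, 47, 171) mm; the hinge axis is parallel to the chute's x axis.
- latch_tab (a point): Middle of the black end tab (22 x 20 x 10 mm) of the latch bar, 122 mm from the hinge. The bar is 12 mm wide and 8 mm thick; closed, it points from the hinge towards chute -y at 171 mm above the counter; opening lifts it up and over towards chute +y.
- tray: Loose grey plastic catch tray, 160 x 110 mm, walls 4 mm, 50 mm high, but the handle-end wall 75 mm; about 160 g. Origin at the centre of its underside, +x towards the front wall that pushes the paddle, -x the handle end.
- tray_handle (a point): Grip point of the tray's upright handle plate, at tray (-118, 0, 78) mm. Plate 16 mm thick along tray x, 50 mm wide along tray y, from 55 to 95 mm above the tray's underside, with a 30 mm gap between it and the handle-end wall. A 6 mm web joins them at the plate's foot.
- mat: Fixed black rubber mat 190 x 130 x 3 mm, where the tray stands at the start and must end; origin at the centre of its underside, +x the way the tray's +x points.
- wax_pot: Bystander: round pot 66 x 30 mm, origin at the centre of its underside.
- sand_pad: Bystander: round sanding pad, 80 x 8 mm.
- spacer_1: Loose steel box-section spacer (a short length of rectangular tube, 36 x 64 x 22 mm along its x, y, z, walls 3 mm, 80 g), may be absent. Origin at its centre. At the start it lies on its 36 x 64 side. It fits the chute with its 64 mm length across or along it.
- spacer_2: Loose steel box-section spacer (a short length of rectangular tube, 36 x 64 x 22 mm along its x, y, z, walls 3 mm, 80 g), may be absent. Origin at its centre. At the start it lies on its 36 x 64 side. It fits the chute with its 64 mm length across or along it.
- spacer_3: Loose steel box-section spacer (a short length of rectangular tube, 36 x 64 x 22 mm along its x, y, z, walls 3 mm, 80 g), may be absent. Origin at its centre. At the start it lies on its 36 x 64 side. It fits the chute with its 64 mm length across or along it.
- spacer_4: Loose steel box-section spacer (a short length of rectangular tube, 36 x 64 x 22 mm along its x, y, z, walls 3 mm, 80 g), may be absent. Origin at its centre. At the start it lies on its 36 x 64 side. It fits the chute with its 64 mm length across or along it.

How it is judged:
By the outcome, as a careful person would: the job done as asked, in the order asked, and still so for the second after the job is handed in, with the robot touching nothing.
Of spacer_1, spacer_2, spacer_3, spacer_4 only 3 to 4 are there at a start; the rules pass over those that are not, and their reading is None.
At some moment in a run one of spacer_1, spacer_2, spacer_3, spacer_4, tray may be knocked a few centimetres aside while the robot is not near it.
Once in a run the grip may slacken for a moment while it holds something.
It also fails if it takes over 210 s, if anything falls off the work surface, if the arm or the gripper's body presses on something with over 40 N, if the wrist force passes 120 N, or if a joint passes its speed limit or range.

## Working session

There is one attempt and no reset: what is moved stays moved. The work goes in short steps, Python scripts to look and compute and a tool call to move; the robot and the scene stay as the last step left them, time stands still between calls to the robot, and variables do not carry over. Pictures are saved under pics/ and viewed, about 12 in all and at most 16, crops included, and the job is handed in when it is done.

Besides the shell and the picture viewer there is one more tool, called after "Call:" as name([rows], argument=value, ...), one row to a line, values as JSON. servo_tool: Moves the arm, as the interface text tells. Its arguments: {"type":"object","properties":{"motion":{"type":"array","items":{"type":"array","items":{"type":"number"}}},"fingers":{"type":"number"},"squeeze":{"type":"number"}},"required":["motion"]}

```bash
ls; mkdir -p pics; python3 - <<'E'
from plant import sense,capture,calibration,r
import cv2,numpy as np
s=sense();print({k:np.round(v,3).tolist() for k,v in s.items()})
for n in("scene","top"):
    p,d=capture(n);cv2.imwrite(f"pics/{n}0.png",cv2.resize(p[:,:,::-1],(800,600),interpolation=cv2.INTER_CUBIC));np.save(f"{n}0.npy",d);np.save(f"{n}0p.npy",p)
    c=calibration(n);print(n,{k:np.round(v,4).tolist() for k,v in c.items()})
E
```

```text
pics
{'time': 0.0, 'joint_positions': [-1.37, 0.125, 1.652, -0.0, 1.368, -0.083], 'joint_velocities': [0.001, 0.0, 0.0, 0.002, 0.001, -0.001], 'joint_torque': [0.001, -41.76, -35.993, 0.078, 0.049, -0.0], 'position': [0.182, -0.624, 0.403], 'ee_rot': [-3.108, -0.444, 0.0], 'ft_force': [-0.392, 0.801, 0.034], 'wrist_torque': [0.007, -0.027, 0.05], 'gripper_width': 1.0}
scene {'fx': 485.7324, 'fy': 485.7324, 'cx': 257.5271, 'cy': 189.9964, 'world_from_camera': [[0.8422, -0.2413, 0.4823, -0.0986], [-0.539, -0.3484, 0.7669, -1.0349], [-0.017, -0.9057, -0.4235, 0.7397], [0.0, 0.0, 0.0, 1.0]]}
top {'fx': 379.1079, 'fy': 379.1079, 'cx': 256.4825, 'cy': 193.5999, 'world_from_camera': [[-0.0366, -0.7693, 0.6378, -0.2019], [-0.9993, 0.0259, -0.0261, 0.03], [0.0035, -0.6383, -0.7697, 1.0822], [0.0, 0.0, 0.0, 1.0]]}
```

View pics/scene0.png

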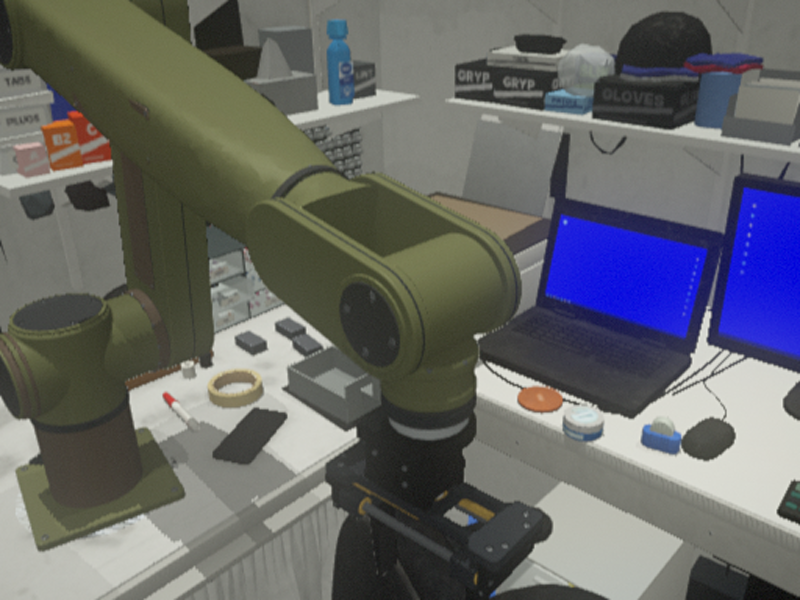

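View pics/top0.png

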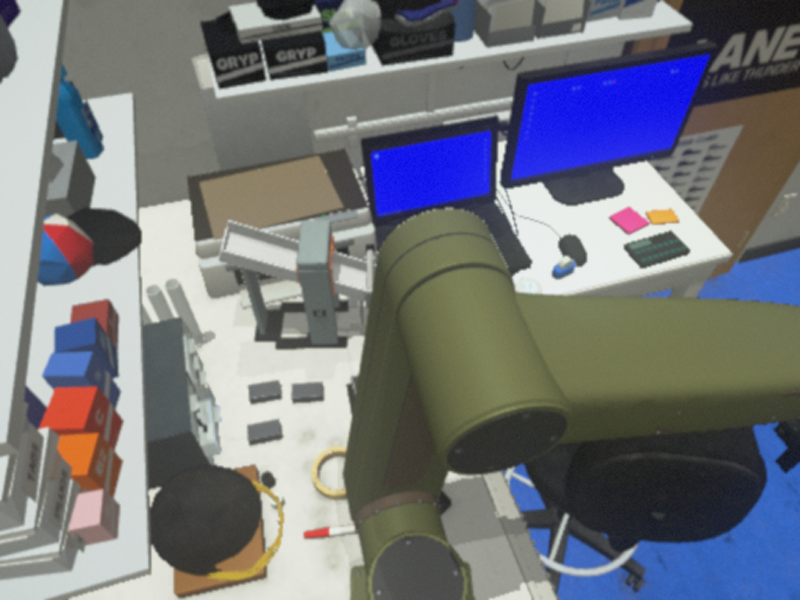

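Scene: three dark spacers at about (250,341), (290,327), (308,343), with the tray at (340,380). Top: spacers at (265,391), (307,391), (265,431), with the chute at about (300,270) and its mouth behind the arm. Next I measure these and check how much free space there is around the arm.

```bash
cat > h.py <<'E'
import numpy as np,cv2
from plant import sense,capture,calibration,r
from scipy.spatial.transform import Rotation as R
def cloud(n,d):
    c=calibration(n);v,u=np.mgrid[:384,:512]
    P=np.stack([(u-c["cx"])/c["fx"]*d,(v-c["cy"])/c["fy"]*d,d,np.ones_like(d)],-1)
    W=(P@c["world_from_camera"].T)[...,:3];W[d<=0]=np.nan;return W
def snap(tag,names=("scene","top")):
    out={}
    for n in names:
        p,d=capture(n);cv2.imwrite(f"pics/{n}_{tag}.png",p[:,:,::-1]);np.savez(f"{n}_{tag}.npz",p=p,d=d);out[n]=(p,cloud(n,d))
    return out
def load(n,tag):
    z=np.load(f"{n}_{tag}.npz");return z["p"],cloud(n,z["d"])
def crop(p,x0,y0,x1,y1,f,name):
    cv2.imwrite(name,cv2.resize(p[y0:y1,x0:x1,::-1],None,fx=f,fy=f,interpolation=cv2.INTER_CUBIC))
E
python3 - <<'E'
from h import *
for n in("scene","top"):
    np.savez(f"{n}_0.npz",p=np.load(f"{n}0p.npy"),d=np.load(f"{n}0.npy"))
    p,W=load(n,"0")
    g=p.max(-1)
    m=((g<95)&(W[...,2]>.008)&(W[...,2]<.035)&(W[...,0]>.2)&(W[...,0]<.9)&(abs(W[...,1])<.5)).astype(np.uint8)
    k,l,st,_=cv2.connectedComponentsWithStats(m)
    for i in range(1,k):
        if st[i,4]>25:
            q=W[l==i];print(n,st[i].tolist(),np.round(np.nanmedian(q,0),3),"rgb",p[l==i].mean(0).round())
    for (u,v) in ([(850,380),(950,400)] if 0 else []):pass
p,W=load("top","0")
f=lambda u,v:(u,v,np.round(W[int(v*.64),int(u*.64)],3).tolist())
for q in [(230,228),(300,250),(222,252),(293,272),(317,225),(315,250),(340,262),(368,270),(360,290),(320,310),(265,330),(650,430),(700,480),(780,430),(480,540),(360,400),(352,395),(560,560),(250,480),(210,420)]:print(*f(*q))
E
```

```text
scene [306, 198, 120, 69, 3707] [ 0.814 -0.156  0.024] rgb [60. 60. 65.]
scene [177, 207, 11, 9, 37] [0.437 0.281 0.013] rgb [74. 76. 74.]
scene [151, 216, 11, 9, 32] [0.345 0.27  0.015] rgb [80. 81. 79.]
scene [126, 224, 10, 10, 53] [0.258 0.252 0.02 ] rgb [67. 66. 60.]
scene [193, 227, 42, 15, 276] [0.458 0.09  0.024] rgb [86. 89. 83.]
scene [202, 251, 42, 19, 253] [ 0.396 -0.063  0.021] rgb [86. 89. 84.]
scene [145, 261, 38, 35, 609] [ 0.245 -0.014  0.01 ] rgb [67. 67. 63.]
scene [436, 272, 34, 21, 447] [ 0.814 -0.464  0.025] rgb [77. 77. 71.]
scene [215, 345, 21, 39, 220] [ 0.222 -0.387  0.023] rgb [40. 40. 38.]
top [315, 148, 25, 26, 339] [ 0.833 -0.287  0.023] rgb [70. 75. 75.]
top [240, 151, 8, 10, 38] [0.88  0.042 0.024] rgb [65. 66. 69.]
top [358, 151, 17, 19, 152] [ 0.826 -0.44   0.03 ] rgb [80. 85. 83.]
top [164, 194, 36, 29, 297] [0.618 0.275 0.01 ] rgb [71. 72. 69.]
top [199, 215, 23, 7, 56] [0.574 0.141 0.01 ] rgb [73. 76. 73.]
top [188, 254, 18, 3, 26] [0.432 0.2   0.013] rgb [86. 88. 85.]
top [161, 279, 19, 5, 27] [0.344 0.276 0.014] rgb [86. 88. 85.]
top [366, 289, 70, 30, 401] [ 0.221 -0.39   0.022] rgb [33. 34. 36.]
top [168, 303, 8, 9, 49] [0.255 0.258 0.026] rgb [76. 76. 71.]
top [95, 304, 16, 9, 60] [0.26  0.46  0.023] rgb [62. 63. 62.]
top [281, 314, 8, 11, 50] [ 0.212 -0.068  0.01 ] rgb [53. 53. 50.]
230 228 [0.677, 0.335, 0.272]
300 250 [0.607, 0.191, 0.271]
222 252 [0.593, 0.334, 0.287]
293 272 [0.596, 0.212, 0.223]
317 225 [0.672, 0.164, 0.275]
315 250 [0.606, 0.164, 0.272]
340 262 [0.675, 0.126, 0.168]
368 270 [0.641, 0.066, 0.178]
360 290 [0.593, 0.082, 0.17]
320 310 [0.573, 0.168, 0.132]
265 330 [0.611, 0.304, 0.019]
650 430 [0.038, -0.201, 0.608]
700 480 [0.208, -0.521, 0.072]
780 430 [0.184, -0.537, 0.306]
480 540 [0.143, -0.128, -0.003]
360 400 [0.159, 0.064, 0.467]
352 395 [0.448, 0.106, 0.002]
560 560 [0.337, -0.487, -0.83]
250 480 [0.228, 0.273, 0.092]
210 420 [0.364, 0.373, 0.065]
```

Call:
servo_tool([
  [0,0,-0.04,0,0,0],
  [0,0,-0.04,0,0,0],
  [0,0,-0.04,0,0,0],
  [-0.033,-0.03,-0.01,0,0,0],
  [-0.033,-0.03,0,0,0,0],
  [-0.033,-0.03,0,0,0,0],
  [-0.033,-0.03,0,0,0,0],
  [-0.033,-0.03,0,0,0,0],
  [0,0,0,0,0,0],
  [0,0,0,0,0,0],
])

```text
time: 0.93
position: [-0.006, -0.5323, 0.5338]
ee_rot: [3.111, 0.439, 0.0]
ft_force: [0.4, 0.1, 0.2]
gripper_width: 1.0
```

```bash
python3 - <<'E'
from h import *
s=sense();print(s["position"],s["ee_rot"],s["joint_positions"],s["time"])
o=snap("1")
a=cv2.resize(o["scene"][0],(800,600),interpolation=cv2.INTER_CUBIC);cv2.imwrite("pics/s1.png",a[:,:,::-1])
crop(o["top"][0],120,100,420,300,2.6,"pics/t1.png")
E
```

```text
[-0.00602645 -0.53225206  0.53376511] [3.11059449e+00 4.38647193e-01 2.61124001e-04] [-1.68302878e+00 -1.87158083e-01  1.74078650e+00  2.16443316e-04
  1.58779075e+00 -3.92415568e-01] 0.9333
```

View pics/s1.png

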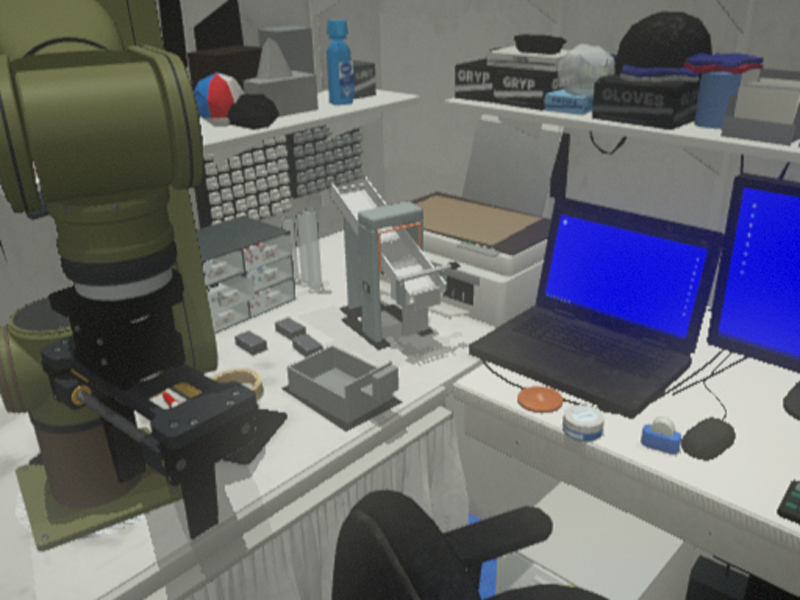

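View pics/t1.png

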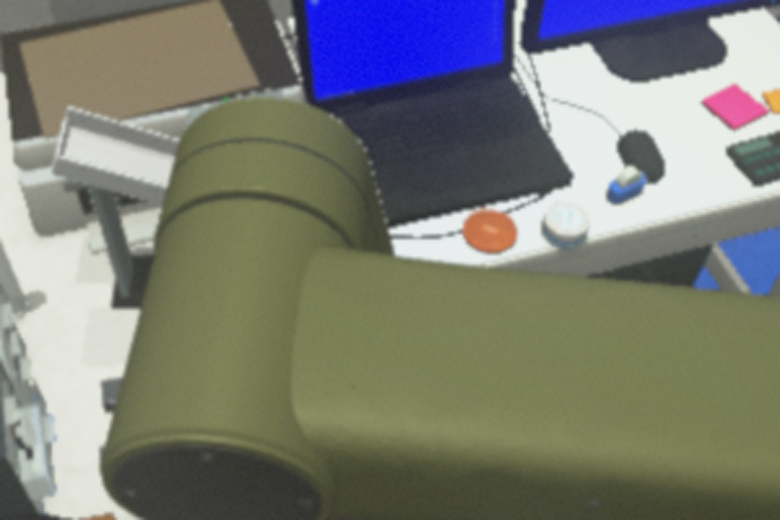

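Scene view is now clear: spacers at (250,341), (291,327), (308,343), tray at (340,385) with its handle at (380,380) on the right, and the chute mouth at (425,285) with the latch bar to (450,267). I'll fit poses from the depth.

```bash
python3 - <<'E'
from h import *
p,W=load("scene","1")
pt,Wt=load("top","0")
crop(p,150,100,320,290,4.2,"pics/s1c.png")
def rect(Q,tag):
    (c,s,a)=cv2.minAreaRect((Q[:,:2]*1000).astype(np.float32));print(tag,len(Q),np.round(c,1),np.round(s,1),round(a,1),"z",np.round(np.median(Q[:,2]),4))
X,Y,Z=W[...,0],W[...,1],W[...,2]
# counter height
m=(X>.3)&(X<.5)&(Y>-.1)&(Y<.3)&(abs(Z)<.01);print("counter z",np.nanmedian(Z[m]))
# coil top
for n,V in(("scene",W),("topcam",Wt)):
    m=(abs(V[...,2]-.271)<.006)&(V[...,0]>.55)&(V[...,0]<.75)&(V[...,1]>.08)&(V[...,1]<.22)
    rect(V[m],"coil "+n)
    for zr,t in(((.016,.030),"sp"),):
        m=((V[...,2]>zr[0])&(V[...,2]<zr[1])&(V[...,0]>.3)&(V[...,0]<.55)&(V[...,1]>-.2)&(V[...,1]<.3)).astype(np.uint8)
        k,l,st,_=cv2.connectedComponentsWithStats(m)
        for i in range(1,k):
            if st[i,4]>30: rect(V[l==i],f"{n} {t} {st[i].tolist()}")
# tray rim by height
for lo,hi in((.048,.058),(.072,.082),(.092,.104)):
    m=(Z>lo)&(Z<hi)&(X>.3)&(X<.6)&(Y<.1)&(Y>-.35);
    if m.sum()>3: rect(W[m],f"tray {lo}")
m=(Z>.002)&(Z<.11)&(X>.3)&(X<.6)&(Y<.05)&(Y>-.35);rect(W[m],"tray all")
for q in [(435,267),(445,266),(455,266),(430,268),(410,275),(425,290),(438,290),(425,305)]:
    print(q,np.round(W[int(q[1]*.64),int(q[0]*.64)],3))
E
```

```text
counter z 0.0016385477856794561
coil scene 307 [632.2 166.5] [120.8  63.5] 0.3 z 0.2717
scene sp [179, 205, 17, 10, 88] 88 [454.2 276.7] [38.8 46.8] 10.7 z 0.0227
scene sp [151, 212, 20, 11, 115] 115 [362.2 273.1] [39.5 57.3] 10.4 z 0.0224
scene sp [187, 213, 20, 13, 137] 137 [449.3 198.6] [39.6 71.9] 3.5 z 0.0225
scene sp [193, 228, 40, 13, 159] 159 [432.5  56.2] [78.3 90.6] 12.8 z 0.0242
scene sp [155, 235, 13, 13, 67] 67 [308.9 132. ] [77.1 16.6] 89.8 z 0.0247
scene sp [184, 241, 56, 26, 216] 216 [380.4  -8.2] [ 45.2 186.4] 28.6 z 0.0227
coil topcam 551 [632.2 167.7] [ 59.8 121.1] 89.3 z 0.2716
topcam sp [164, 243, 16, 13, 147] 147 [455.5 278.8] [39.  47.6] 7.9 z 0.0231
topcam sp [187, 244, 20, 12, 207] 207 [450.  197.2] [39.6 63.1] 1.7 z 0.0225
topcam sp [160, 268, 20, 15, 205] 205 [362.1 274.3] [39.2 57.5] 10.4 z 0.0225
topcam sp [204, 286, 18, 7, 72] 72 [310.9 139.7] [14.2 52.1] 10.4 z 0.0242
tray 0.048 293 [430.   -3.3] [113.6 208.5] 13.7 z 0.0528
tray 0.072 143 [448.3 -82. ] [105.8  54.7] 12.7 z 0.0772
tray 0.092 93 [453.8 -99.9] [51.1 20.2] 9.9 z 0.0981
tray all 2247 [450.  -46.3] [299.9 192.4] 0.1 z 0.0227
(435, 267) [0.774 0.219 0.1  ]
(445, 266) [0.683 0.057 0.177]
(455, 266) [0.707 0.054 0.173]
(430, 268) [0.658 0.068 0.176]
(410, 275) [0.606 0.06  0.176]
(425, 290) [0.627 0.039 0.15 ]
(438, 290) [0.656 0.039 0.142]
(425, 305) [0.63  0.043 0.115]
```

View pics/s1c.png

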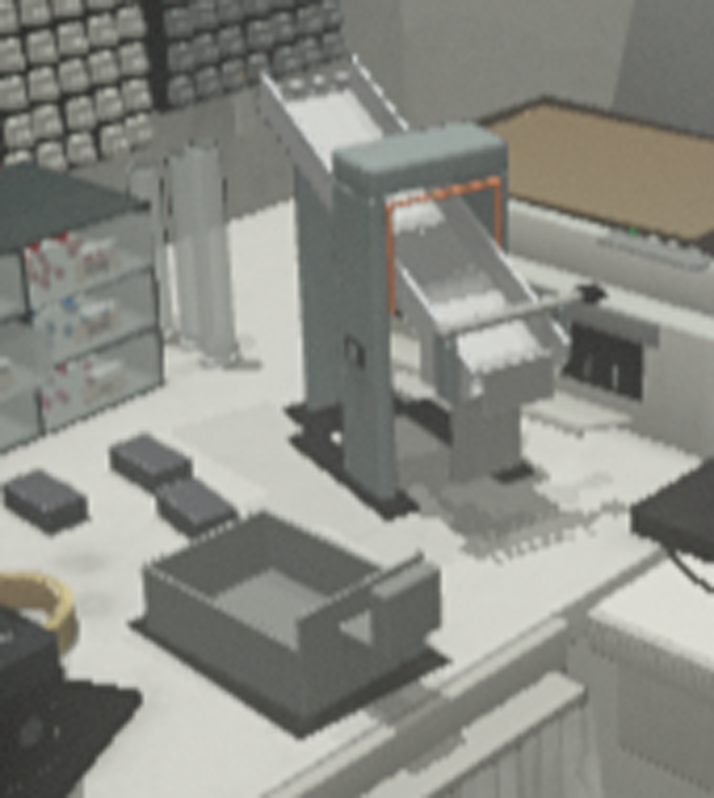

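```bash
cat >> h.py <<'E'
def spacers(p,V,lo=.016,hi=.027,box=(.25,.6,.1,.42)):
    m=((V[...,2]>lo)&(V[...,2]<hi)&(V[...,0]>box[0])&(V[...,0]<box[1])&(V[...,1]>box[2])&(V[...,1]<box[3])&(p.max(-1)<120)).astype(np.uint8)
    k,l,st,_=cv2.connectedComponentsWithStats(m)
    for i in range(1,k):
        if st[i,4]>40:
            c,s,a=cv2.minAreaRect((V[l==i][:,:2]*1000).astype(np.float32));print(st[i].tolist(),np.round(c,1),np.round(s,1),round(a,1),"z",np.round(np.median(V[l==i][:,2]),4))
E
python3 - <<'E'
from h import *
for n,t in(("scene","1"),("top","0")):
    print(n);spacers(*load(n,t))
    spacers(*load(n,t),lo=.019)
p,W=load("scene","1")
Z=W[...,2]
# tray top surfaces
g=p.max(-1)
box=(W[...,0]>.33)&(W[...,0]<.56)&(W[...,1]>-.2)&(W[...,1]<.13)
for lo,hi in((.05,.056),(.074,.080),(.094,.1)):
    m=box&(Z>lo)&(Z<hi);c,s,a=cv2.minAreaRect((W[m][:,:2]*1000).astype(np.float32));print("tray",lo,m.sum(),np.round(c,1),np.round(s,1),round(a,1))
# mat: dark, z<.006
m=box&(Z<.008)&(g<75);c,s,a=cv2.minAreaRect((W[m][:,:2]*1000).astype(np.float32));print("mat",m.sum(),np.round(c,1),np.round(s,1),round(a,1))
E
```

```text
scene
[177, 204, 18, 11, 85] [449.8 281.8] [32.1 59. ] 13.6 z 0.0226
[151, 213, 19, 10, 103] [358.1 274. ] [31.8 60.4] 10.4 z 0.0225
[187, 213, 19, 13, 112] [446.7 198.5] [35.  72.8] 1.7 z 0.0225
[177, 204, 18, 9, 75] [449.9 281.3] [32.1 57.9] 13.7 z 0.0229
[151, 213, 19, 10, 93] [358.1 274. ] [31.8 60.4] 10.4 z 0.0228
[187, 213, 19, 12, 102] [446.2 198.6] [34.4 73.4] 0.5 z 0.0226
top
[160, 245, 20, 12, 146] [451.1 285.1] [33.  60.8] 8.9 z 0.023
[188, 246, 19, 10, 146] [444.9 195.3] [32.  57.1] 6.7 z 0.0225
[160, 270, 20, 13, 170] [358.5 274.9] [31.4 59.4] 13.2 z 0.0223
[160, 245, 19, 11, 132] [451.  285.5] [33.  58.6] 8.9 z 0.0231
[188, 246, 19, 10, 130] [446.4 195.2] [29.7 57.9] 4.5 z 0.0227
[160, 270, 20, 13, 150] [358.5 275.1] [31.1 59.5] 14.1 z 0.0228
tray 0.05 210 [430.   -3.3] [113.6 208.3] 13.7
tray 0.074 104 [448.3 -82. ] [105.8  54.7] 12.7
tray 0.094 74 [453.7 -98.8] [50.9 17.2] 8.9
mat 97 [430.1 -17.9] [120.4 125.5] 9.1
```

Call:
servo_tool([
  [0.0367,-0.0052,0,0,0,0],
  [0.0367,-0.0052,0,0,0,0],
  [0.0367,-0.0052,0,0,0,0],
  [0.0367,-0.0052,0,0,0,0],
  [0.0367,-0.0052,0,0,0,0],
  [0.0367,-0.0052,0,0,0,0],
  [0.0367,-0.0052,0,0,0,0],
  [0.0367,-0.0052,0,0,0,0],
  [0.0367,-0.0052,0,0,0,0],
  [0.0367,-0.0052,0,0,0,0],
  [0.0367,-0.0052,0,0,0,0],
  [0.0367,-0.0052,0,0,0,0],
  [0.018,-0.0367,0,0,0,0],
  [0.018,-0.0367,0,0,0,0],
  [0.018,-0.0367,0,0,0,0],
  [0.018,-0.0367,0,0,0,0],
  [0.018,-0.0367,0,0,0,0],
  [0.018,-0.0367,0,0,0,0],
  [0.018,-0.0367,0,0,0,0],
  [0.018,-0.0367,0,0,0,0],
])

```text
time: 2.7
position: [0.4574, -0.0244, 0.5338]
ee_rot: [-3.109, -0.448, -0.0]
ft_force: [0.0, 0.5, -0.5]
gripper_width: 1.001
```

```bash
cat >> h.py <<'E'
def plan(pos,yaw,tilt=0,turnfirst=True):
    """target TCP pose: yaw of tool x in deg, tool pointing down, then tilt (deg) about world x"""
    s=sense();A=R.from_rotvec(s["ee_rot"]);T=R.from_euler("x",tilt,degrees=True)*R.from_euler("z",yaw,degrees=True)*R.from_euler("x",180,degrees=True)
    B=T if turnfirst else A
    d=B.inv().apply(np.array(pos)-s["position"]);t=(A.inv()*T).as_rotvec()
    print("t",round(s["time"],2),"pos",np.round(s["position"],4),"shift",np.round(d*1000,1),"mm turn",np.round(t,3),"F",np.round(s["ft_force"],1),"w",round(s["gripper_width"],3),"j",np.round(s["joint_positions"],2),"rows>=",int(np.ceil(max(abs(d).max()/.0415,np.linalg.norm(t)/.1249))))
E
python3 - <<'E'
from h import *
plan((.360,.2745,.35),100); plan((.360,.2745,.35),100,turnfirst=False)
E
```

```text
t 2.7 pos [ 0.4574 -0.0244  0.5338] shift [311.3 -44.  183.8] mm turn [-0.    -0.    -1.459] F [ 0.   0.5 -0.5] w 1.001 j [-0.17 -0.36  1.88  0.    1.62  1.11] rows>= 12
t 2.7 pos [ 0.4574 -0.0244  0.5338] shift [  -9.1 -314.2  183.9] mm turn [-0.    -0.    -1.459] F [ 0.   0.5 -0.5] w 1.001 j [-0.17 -0.36  1.88  0.    1.62  1.11] rows>= 12
```

Call:
servo_tool([
  [0,0,0,0,0,-0.1216],
  [0,0,0,0,0,-0.1216],
  [0,0,0,0,0,-0.1216],
  [0,0,0,0,0,-0.1216],
  [0,0,0,0,0,-0.1216],
  [0,0,0,0,0,-0.1216],
  [0,0,0,0,0,-0.1216],
  [0,0,0,0,0,-0.1216],
  [0,0,0,0,0,-0.1216],
  [0,0,0,0,0,-0.1216],
  [0,0,0,0,0,-0.1216],
  [0,0,0,0,0,-0.1216],
  [0.0389,-0.0055,0.023,0,0,0],
  [0.0389,-0.0055,0.023,0,0,0],
  [0.0389,-0.0055,0.023,0,0,0],
  [0.0389,-0.0055,0.023,0,0,0],
  [0.0389,-0.0055,0.023,0,0,0],
  [0.0389,-0.0055,0.023,0,0,0],
  [0.0389,-0.0055,0.023,0,0,0],
  [0.0389,-0.0055,0.023,0,0,0],
])

```text
time: 4.37
position: [0.3671, 0.2489, 0.3645]
ee_rot: [-2.019, -2.407, -0.001]
ft_force: [0.6, 0.8, 0.6]
gripper_width: 0.999
```

```bash
python3 - <<'E'
from h import *
plan((.360,.2745,.194),100)
o=snap("2",("scene",))
spacers(*o["scene"])
crop(o["scene"][0],110,120,270,260,4,"pics/s2c.png")
E
```

```text
t 4.37 pos [0.3671 0.2489 0.3645] shift [ 26.5  -2.6 170.5] mm turn [ 0. -0.  0.] F [0.6 0.8 0.6] w 0.999 j [ 0.47 -0.33  2.14  0.    1.33  0.3 ] rows>= 5
[176, 204, 20, 10, 96] [451.  284.5] [34.8 65.3] 11.0 z 0.0222
[151, 212, 20, 11, 107] [360.4 273.8] [36.1 59.7] 14.9 z 0.0226
[187, 213, 20, 12, 120] [446.9 197.6] [34.6 67.4] 3.1 z 0.0226
```

View pics/s2c.png

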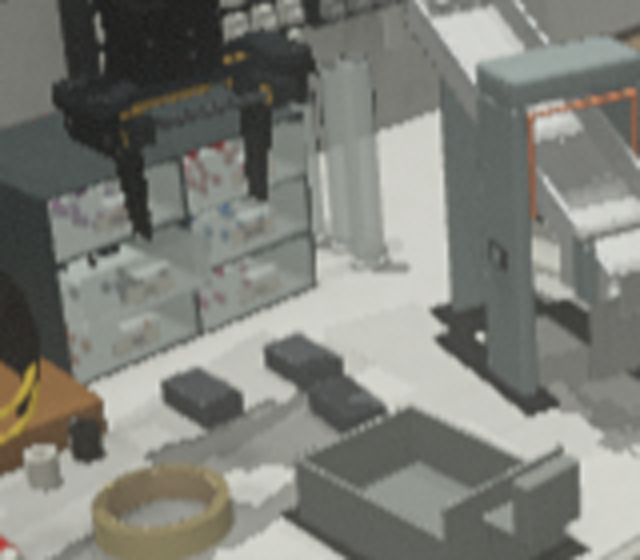

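Spacers unchanged at about (202,397), (303,360), (348,400) in the crop. The gripper is above A and the drawer cabinet is behind it. I'll let the arm settle and check the cabinet clearance.

Call:
servo_tool([
  [0,0,0,0,0,0],
  [0,0,0,0,0,0],
])

```text
time: 4.58
position: [0.368, 0.2475, 0.365]
ee_rot: [-2.017, -2.408, 0.002]
ft_force: [-0.9, -0.1, -0.7]
gripper_width: 0.999
```

```bash
python3 - <<'E'
from h import *
plan((.360,.2745,.194),101)
for n in("scene","top"):
    p,W=load(n,"0" if n=="top" else "1")
    m=(W[...,0]>.28)&(W[...,0]<.5)&(W[...,1]>.2)&(W[...,1]<.6)&(W[...,2]>.06)&(W[...,2]<.25)
    q=W[m];print(n,m.sum(),np.round(np.percentile(q[:,1],[0,1,5,20]),3),np.round(np.percentile(q[:,2],[90,99]),3))
E
```

```text
t 4.58 pos [0.368  0.2475 0.365 ] shift [ 28.   -2.7 171. ] mm turn [-0.001  0.001 -0.016] F [-0.9 -0.1 -0.7] w 0.999 j [ 0.47 -0.33  2.13 -0.    1.34  0.29] rows>= 5
scene 2393 [0.342 0.347 0.353 0.38 ] [0.169 0.171]
top 2841 [0.341 0.346 0.358 0.379] [0.17  0.172]
```

Call:
servo_tool([
  [0.007,-0.0007,0.02,0,0,0],
  [0.007,-0.0007,0.025,0,0,0],
  [0.007,-0.0006,0.025,0,0,0],
  [0.007,-0.0006,0.025,0,0,0],
  [0,0,0.025,0,0,0],
  [0,0,0.02,0,0,0],
  [0,0,0.01,0,0,0],
  [0,0,0,0,0,0],
])

```text
time: 5.25
position: [0.3612, 0.2723, 0.214]
ee_rot: [-2.023, -2.402, 0.005]
ft_force: [-0.7, -0.7, 0.9]
gripper_width: 1.001
```

```bash
python3 - <<'E'
from h import *
plan((.360,.2745,.194),100)
E
```

```text
t 5.25 pos [0.3612 0.2723 0.214 ] shift [ 2.4 -0.8 20. ] mm turn [-0.003  0.001 -0.004] F [-0.7 -0.7  0.9] w 1.001 j [ 0.53 -0.11  2.23 -0.    1.02  0.36] rows>= 1
```

Call:
servo_tool([
  [0.002,-0.0008,0.01,0,0,0],
  [0,0,0.01,0,0,0],
  [0,0,0,0,0,0],
])

```text
time: 5.5
position: [0.3599, 0.2748, 0.1946]
ee_rot: [-2.022, -2.404, 0.002]
ft_force: [-0.8, 0.1, 0.8]
gripper_width: 1.004
```

Call:
servo_tool([
  [0,0,0,0,0,0],
  [0,0,0,0,0,0],
  [0,0,0,0,0,0],
  [0,0,0,0,0,0],
  [0,0,0,0,0,0],
  [0,0,0,0,0,0],
  [0,0,-0.01,0,0,0],
  [0,0,-0.03,0,0,0],
  [0,0,-0.03,0,0,0],
  [0,0,-0.03,0,0,0],
  [0,0,-0.03,0,0,0],
  [0,0,-0.03,0,0,0],
  [0,0,-0.03,0,0,0],
  [0,0,-0.03,0,0,0],
  [0,0,-0.03,0,0,0],
  [0,0,-0.03,0,0,0],
  [0,0,-0.02,0,0,0],
  [0,0,0,0,0,0],
], fingers=0.2, squeeze=30)

```text
time: 7.0
position: [0.3599, 0.275, 0.5023]
ee_rot: [2.02, 2.402, 0.016]
ft_force: [0.4, -0.5, 0.8]
gripper_width: 0.2
```

```bash
python3 - <<'E'
from h import *
plan((.632,.287+.05,.5),0,15,False)
E
```

```text
t 7.0 pos [0.3599 0.275  0.5023] shift [ 14.4 278.7   5.1] mm turn [0.196 0.217 1.734] F [ 0.4 -0.5  0.8] w 0.2 j [ 0.53 -0.37  1.94  0.    1.56  0.36] rows>= 15
```

```bash
python3 - <<'E'
from h import *
o=snap("3")
for n in o: print(n);spacers(*o[n],lo=.012,hi=.04)
crop(o["scene"][0],110,110,270,260,4,"pics/s3c.png")
E
```

```text
scene
[120, 203, 9, 11, 56] [276.7 374.6] [22.6 68.4] 12.9 z 0.0307
[230, 203, 14, 16, 97] [577.2 175.8] [13.6 81.3] 3.2 z 0.026
[176, 204, 20, 11, 109] [451.1 284.3] [35.6 61.3] 14.0 z 0.0223
[150, 212, 21, 13, 121] [360.4 278.7] [39.2 64.7] 12.2 z 0.0223
[187, 213, 20, 15, 135] [446.2 197.5] [39.4 67.4] 6.3 z 0.0225
[126, 221, 11, 11, 80] [266.3 266.1] [41.6 32. ] 88.7 z 0.0246
top
```

View pics/s3c.png

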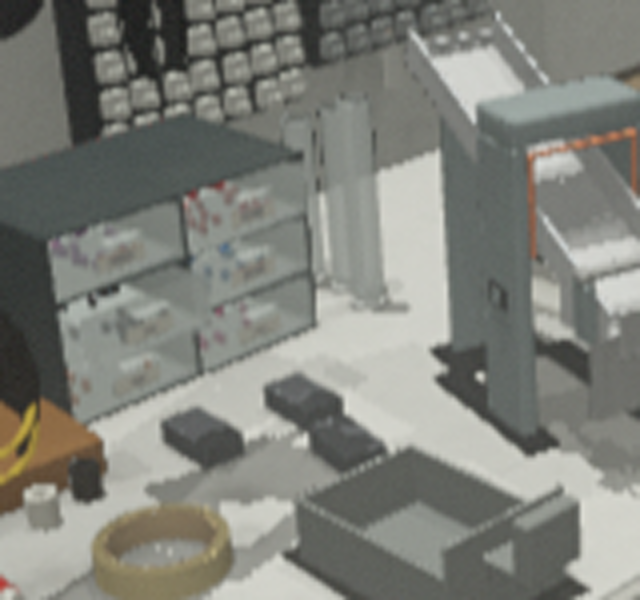

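The fingers had not closed before the lift; all three spacers are untouched, A still at (360,275). I'll redo it with more closing time.

Call:
servo_tool([
  [0,0,0.02,0,0,0],
  [0,0,0.035,0,0,0],
  [0,0,0.035,0,0,0],
  [0,0,0.035,0,0,0],
  [0,0,0.035,0,0,0],
  [0,0,0.035,0,0,0],
  [0,0,0.035,0,0,0],
  [0,0,0.025,0,0,0],
  [0,0,0.02,0,0,0],
  [0,0,0.015,0,0,0],
  [0,0,0.01,0,0,0],
  [0,0,0.005,0,0,0],
  [0,0,0,0,0,0],
], fingers=0.85)

```text
time: 8.18
position: [0.3595, 0.2748, 0.1906]
ee_rot: [-2.021, -2.403, 0.007]
ft_force: [0.3, 0.8, -0.3]
gripper_width: 0.85
```

Call:
servo_tool([
  [0,0,0.003,0,0,0],
  [0,0,0,0,0,0],
  [0,0,0,0,0,0],
  [0,0,0,0,0,0],
  [0,0,0,0,0,0],
  [0,0,0,0,0,0],
  [0,0,0,0,0,0],
  [0,0,0,0,0,0],
  [0,0,0,0,0,0],
  [0,0,0,0,0,0],
], fingers=0.2, squeeze=30)

```text
time: 9.02
position: [0.3609, 0.276, 0.1903]
ee_rot: [-2.022, -2.404, -0.004]
ft_force: [-4.6, -0.1, 17.7]
gripper_width: 0.377
```

Call:
servo_tool([
  [0,0,-0.01,0,0,0],
  [0,0,-0.03,0,0,0],
  [0,0,-0.035,0,0,0],
  [0,0,-0.035,0,0,0],
  [0,0,-0.035,0,0,0],
  [0,0,-0.035,0,0,0],
  [0,0,-0.035,0,0,0],
  [0,0,-0.035,0,0,0],
  [0,0,-0.035,0,0,0],
  [0,0,-0.02,0,0,0],
  [0,0,0,0,0,0],
])

```text
time: 9.93
position: [0.36, 0.275, 0.4982]
ee_rot: [2.02, 2.402, 0.014]
ft_force: [-1.1, 0.6, -0.2]
gripper_width: 0.374
```

```bash
python3 - <<'E'
from h import *
# tip position at release: spacer bottom centre above floor at chute x=240; tool tilt 15deg about world x leaning downhill (toward -y)
for t in(15,-15):
    T=R.from_euler("x",t,degrees=True)*R.from_euler("x",180,degrees=True);print(t,T.apply([0,0,1]))
n=np.array([0,-np.sin(np.radians(15)),np.cos(np.radians(15))])
B=np.array([.632,.047+.240,.125+.466*.240+.012]);tcp=B+n*.191
print("release tcp",tcp);up=tcp+np.array([0,0,.08])
plan(up,0,15,False);plan(up,0,15)
E
```

```text
15 [ 0.          0.25881905 -0.96592583]
-15 [ 0.         -0.25881905 -0.96592583]
release tcp [0.632      0.23756556 0.43333183]
t 9.93 pos [0.36   0.275  0.4982] shift [-83.4 261.7 -13.1] mm turn [0.195 0.218 1.733] F [-1.1  0.6 -0.2] w 0.374 j [ 0.53 -0.37  1.95 -0.    1.56  0.36] rows>= 15
t 9.93 pos [0.36   0.275  0.4982] shift [272.   32.2 -24.3] mm turn [0.195 0.218 1.733] F [-1.1  0.6 -0.2] w 0.374 j [ 0.53 -0.37  1.95 -0.    1.56  0.36] rows>= 15
```

Call:
servo_tool([
  [0,0,0,0.0065,0.0073,0.0578],
  [0,0,0,0.013,0.0145,0.1155],
  [0,0,0,0.013,0.0145,0.1155],
  [0,0,0,0.013,0.0145,0.1155],
  [0,0,0,0.013,0.0145,0.1155],
  [0,0,0,0.013,0.0145,0.1155],
  [0,0,0,0.013,0.0145,0.1155],
  [0,0,0,0.013,0.0145,0.1155],
  [0,0,0,0.013,0.0145,0.1155],
  [0,0,0,0.013,0.0145,0.1155],
  [0,0,0,0.013,0.0145,0.1155],
  [0,0,0,0.013,0.0145,0.1155],
  [0,0,0,0.013,0.0145,0.1155],
  [0,0,0,0.013,0.0145,0.1155],
  [0,0,0,0.013,0.0145,0.1155],
  [0,0,0,0.0065,0.0073,0.0578],
  [0,0,0,0,0,0],
])

```text
time: 11.35
position: [0.3597, 0.2747, 0.49]
ee_rot: [-2.887, 0.003, 0.016]
ft_force: [-0.5, 0.5, -0.8]
gripper_width: 0.379
```

Call:
servo_tool([
  [0.016,0.002,-0.0014,0,0,0],
  [0.032,0.0038,-0.0029,0,0,0],
  [0.032,0.0038,-0.0029,0,0,0],
  [0.032,0.0038,-0.0029,0,0,0],
  [0.032,0.0038,-0.0029,0,0,0],
  [0.032,0.0038,-0.0029,0,0,0],
  [0.032,0.0038,-0.0029,0,0,0],
  [0.032,0.0038,-0.0029,0,0,0],
  [0.016,0.002,-0.0014,0,0,0],
  [0.016,0.0015,-0.0014,0,0,0],
  [0,0,0,0,0,0],
])

```text
time: 12.27
position: [0.6343, 0.2371, 0.5028]
ee_rot: [-2.886, 0.001, 0.016]
ft_force: [-0.9, 0.1, -0.7]
gripper_width: 0.382
```

```bash
python3 - <<'E'
from h import *
plan((.632,.2375,.4333),0,15)
E
```

```text
t 12.27 pos [0.6343 0.2371 0.5028] shift [-2.3 17.7 67.3] mm turn [ 0.007  0.011 -0.002] F [-0.9  0.1 -0.7] w 0.382 j [0.24 0.13 1.49 0.25 1.48 1.8 ] rows>= 2
```

Call:
servo_tool([
  [-0.001,0.004,0.013,0,0,0],
  [-0.0013,0.005,0.02,0,0,0],
  [0,0.005,0.018,0,0,0],
  [0,0.0025,0.01,0,0,0],
  [0,0.0012,0.006,0,0,0],
  [0,0,0,0,0,0],
])

```text
time: 12.77
position: [0.6285, 0.2379, 0.4356]
ee_rot: [-2.885, -0.0, 0.014]
ft_force: [-0.2, 1.1, 0.4]
gripper_width: 0.387
```

```bash
python3 - <<'E'
from h import *
plan((.632,.2375,.4333),0,15)
o=snap("4")
crop(o["top"][0],120,100,260,220,5,"pics/t4c.png")
E
```

```text
t 12.77 pos [0.6285 0.2379 0.4356] shift [3.5 1.  2.1] mm turn [ 0.006  0.009 -0.001] F [-0.2  1.1  0.4] w 0.387 j [0.24 0.14 1.59 0.26 1.37 1.77] rows>= 1
```

View pics/t4c.png

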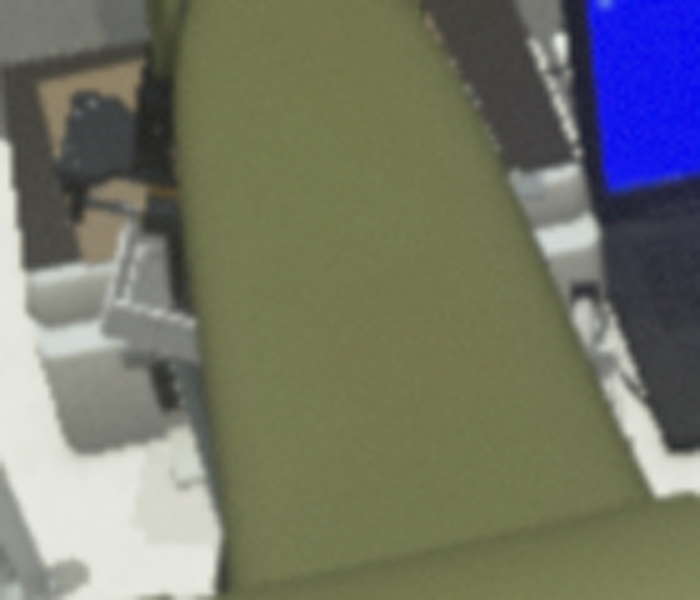

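The arm hides the spacer; only the chute's upper end at (150,290) can be seen, with a finger inside it. The forces are nil, so I'll correct the position and release.

Call:
servo_tool([
  [0.003,0.001,0.002,0,0,0],
  [0,0,0,0,0,0],
])

```text
time: 13.03
position: [0.6325, 0.2375, 0.4348]
ee_rot: [-2.885, 0.0, 0.01]
ft_force: [0.1, 0.4, 0.0]
gripper_width: 0.387
```

Call:
servo_tool([
  [0,0,0,0,0,0],
  [0,0,0,0,0,0],
  [0,0,0,0,0,0],
  [0,0,0,0,0,0],
  [0,0,0,0,0,0],
  [0,0,0,0,0,0],
], fingers=0.62)

```text
time: 13.53
position: [0.6323, 0.2374, 0.4344]
ee_rot: [-2.885, 0.0, 0.012]
ft_force: [0.4, 0.2, -0.2]
gripper_width: 0.616
```

Call:
servo_tool([
  [0,-0.004,-0.015,0,0,0],
  [0,-0.008,-0.03,0,0,0],
  [0,-0.008,-0.03,0,0,0],
  [0,-0.008,-0.03,0,0,0],
  [0,-0.005,-0.015,0,0,0],
  [0,0,0,0,0,0],
])

```text
time: 14.03
position: [0.6328, 0.2389, 0.567]
ee_rot: [-2.882, -0.002, -0.004]
ft_force: [-0.3, -0.3, 0.9]
gripper_width: 0.62
```

```bash
python3 - <<'E'
from h import *
o=snap("5")
for n in o: print(n);spacers(*o[n])
plan((.440,.197,.50),95);plan((.4485,.197,.50),95,0,False)
crop(o["scene"][0],200,100,320,220,5,"pics/s5c.png")
E
```

```text
scene
[176, 204, 20, 10, 93] [452.6 283.9] [36.8 64.4] 9.7 z 0.0225
[187, 213, 19, 13, 123] [446.9 197.9] [35.7 66.9] 4.9 z 0.0227
[126, 222, 10, 9, 44] [261.5 269.6] [47.  26.4] 65.5 z 0.0236
top
t 14.13 pos [0.6331 0.2388 0.5601] shift [ -24.8 -196.    60.1] mm turn [-0.2   -0.208 -1.648] F [ 0.4 -0.5 -1. ] w 0.621 j [0.24 0.12 1.41 0.25 1.56 1.82] rows>= 14
t 14.13 pos [0.6331 0.2388 0.5601] shift [-184.3   55.8   48.6] mm turn [-0.2   -0.208 -1.648] F [ 0.4 -0.5 -1. ] w 0.621 j [0.24 0.12 1.41 0.25 1.56 1.82] rows>= 14
```

View pics/s5c.png

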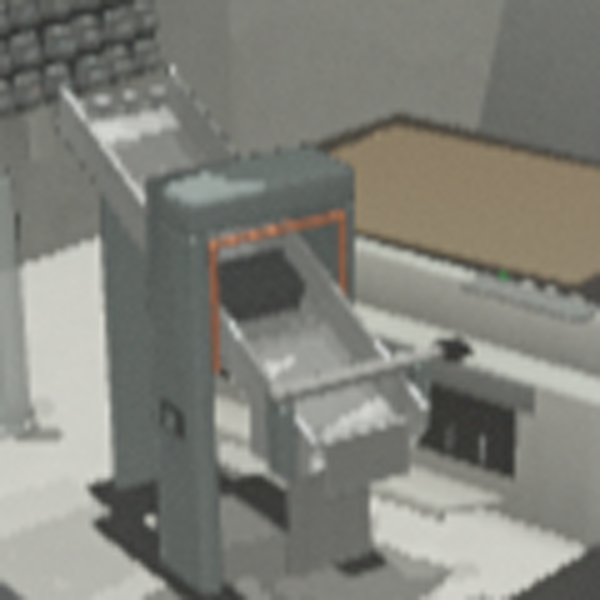

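Spacer 1 is in the coil passage at (260,280), on its way down the chute; it may still be sliding. On to spacer C.

Call:
servo_tool([
  [0,0,0,-0.0067,-0.0069,-0.055],
  [0,0,0,-0.0143,-0.0149,-0.1177],
  [0,0,0,-0.0143,-0.0149,-0.1177],
  [0,0,0,-0.0143,-0.0149,-0.1177],
  [0,0,0,-0.0143,-0.0149,-0.1177],
  [0,0,0,-0.0143,-0.0149,-0.1177],
  [0,0,0,-0.0143,-0.0149,-0.1177],
  [0,0,0,-0.0143,-0.0149,-0.1177],
  [0,0,0,-0.0143,-0.0149,-0.1177],
  [0,0,0,-0.0143,-0.0149,-0.1177],
  [0,0,0,-0.0143,-0.0149,-0.1177],
  [0,0,0,-0.0143,-0.0149,-0.1177],
  [0,0,0,-0.0143,-0.0149,-0.1177],
  [0,0,0,-0.0143,-0.0149,-0.1177],
  [0,0,0,-0.0071,-0.0074,-0.0588],
  [0,0,0,0,0,0],
], fingers=0.85)

```text
time: 15.47
position: [0.6333, 0.2389, 0.5557]
ee_rot: [-2.123, -2.31, 0.009]
ft_force: [0.2, 0.6, -1.4]
gripper_width: 0.848
```

Call:
servo_tool([
  [-0.003,-0.02,0.005,0,0,0],
  [-0.005,-0.035,0.01,0,0,0],
  [-0.005,-0.035,0.01,0,0,0],
  [-0.005,-0.035,0.01,0,0,0],
  [-0.005,-0.035,0.02,0,0,0],
  [-0.0025,-0.02,0.035,0,0,0],
  [0,-0.0075,0.035,0,0,0],
  [0,0,0.035,0,0,0],
  [0,0,0.035,0,0,0],
  [0,0,0.035,0,0,0],
  [0,0,0.035,0,0,0],
  [0,0,0.025,0,0,0],
  [0,0,0.015,0,0,0],
  [0,0,0,0,0,0],
])

```text
time: 16.63
position: [0.4451, 0.1969, 0.2484]
ee_rot: [-2.124, -2.304, 0.018]
ft_force: [-0.6, -0.2, -0.6]
gripper_width: 0.853
```

```bash
python3 - <<'E'
from h import *
plan((.4485,.1975,.1935),95)
o=snap("6")
for n in o: print(n);spacers(*o[n])
crop(o["scene"][0],200,100,320,220,5,"pics/s6c.png")
p,W=o["scene"];m=(p.max(-1)<90)&(W[...,0]>.585)&(W[...,0]<.68)&(W[...,1]>.03)&(W[...,1]<.2)&(W[...,2]>.12);print(m.sum(),np.round(np.median(W[m],0),3) if m.any() else 0)
E
```

```text
t 16.63 pos [0.4451 0.1969 0.2484] shift [ 0.3  3.5 54.9] mm turn [-0.014  0.002 -0.006] F [-0.6 -0.2 -0.6] w 0.853 j [ 0.31 -0.08  2.14  0.    1.1   0.22] rows>= 2
scene
[183, 204, 12, 10, 58] [450.2 282.7] [33.8 58.4] 11.2 z 0.0224
[187, 213, 20, 13, 130] [448.  198.7] [39.  66.8] 6.8 z 0.0228
top
[160, 245, 11, 12, 88] [448.6 298.5] [34.6 33.5] 11.6 z 0.0221
75 [0.629 0.061 0.156]
```

Call:
servo_tool([
  [0,0.002,0.015,0,0,0],
  [0,0.0015,0.02,0,0,0],
  [0,0,0.014,0,0,0],
  [0,0,0.005,0,0,0],
  [0,0,0,0,0,0],
])

```text
time: 17.15
position: [0.4511, 0.1981, 0.2003]
ee_rot: [-2.126, -2.31, 0.004]
ft_force: [-0.3, -0.2, -0.3]
gripper_width: 0.855
```

Call:
servo_tool([
  [0,0,0,0,0,0],
  [0,0,0,0,0,0],
  [0,0,0,0,0,0],
  [0,0,0,0,0,0],
  [0,0,0,0,0,0],
  [0,0,0,0,0,0],
  [0,0,0,0,0,0],
  [0,0,0,0,0,0],
  [0,0,0,0,0,0],
  [0,0,0,0,0,0],
], fingers=0.2)

```text
time: 17.98
position: [0.4511, 0.1981, 0.2004]
ee_rot: [-2.126, -2.31, 0.003]
ft_force: [-0.3, 0.2, 1.5]
gripper_width: 0.379
```

Call:
servo_tool([
  [0,0,-0.01,0,0,0],
  [0,0,-0.03,0,0,0],
  [0,0,-0.035,0,0,0],
  [0,0,-0.035,0,0,0],
  [0,0,-0.035,0,0,0],
  [0,0,-0.035,0,0,0],
  [0,0,-0.035,0,0,0],
  [0,0,-0.035,0,0,0],
  [0,0,-0.035,0,0,0],
  [0,0,-0.02,0,0,0],
  [0,0,0,0,0,0],
], squeeze=40)

```text
time: 18.9
position: [0.4518, 0.1981, 0.5124]
ee_rot: [2.125, 2.309, 0.012]
ft_force: [-0.1, -0.1, -0.4]
gripper_width: 0.373
```

```bash
python3 - <<'E'
from h import *
plan((.632,.235,.52),0,15)
E
```

```text
t 18.9 pos [0.4518 0.1981 0.5124] shift [180.2 -37.6   2.2] mm turn [0.203 0.208 1.645] F [-0.1 -0.1 -0.4] w 0.373 j [ 0.3  -0.28  1.85  0.    1.56  0.22] rows>= 14
```

Call:
servo_tool([
  [0,0,0,0.0067,0.0069,0.055],
  [0,0,0,0.0145,0.0149,0.1177],
  [0,0,0,0.0145,0.0149,0.1177],
  [0,0,0,0.0145,0.0149,0.1177],
  [0,0,0,0.0145,0.0149,0.1177],
  [0,0,0,0.0145,0.0149,0.1177],
  [0,0,0,0.0145,0.0149,0.1177],
  [0,0,0,0.0145,0.0149,0.1177],
  [0,0,0,0.0145,0.0149,0.1177],
  [0,0,0,0.0145,0.0149,0.1177],
  [0,0,0,0.0145,0.0149,0.1177],
  [0,0,0,0.0145,0.0149,0.1177],
  [0,0,0,0.0145,0.0149,0.1177],
  [0,0,0,0.0145,0.0149,0.1177],
  [0,0,0,0.0071,0.0074,0.0588],
  [0,0,0,0,0,0],
])

```text
time: 20.23
position: [0.4516, 0.1979, 0.5036]
ee_rot: [-2.884, 0.003, 0.018]
ft_force: [-0.2, -0.2, -0.5]
gripper_width: 0.375
```

Call:
servo_tool([
  [0.015,-0.003,0,0,0,0],
  [0.03,-0.006,0,0,0,0],
  [0.03,-0.006,0,0,0,0],
  [0.03,-0.006,0,0,0,0],
  [0.03,-0.006,0,0,0,0],
  [0.025,-0.006,0,0,0,0],
  [0.015,-0.003,0.002,0,0,0],
  [0.005,-0.0015,0,0,0,0],
  [0,0,0,0,0,0],
])

```text
time: 20.98
position: [0.6327, 0.2352, 0.5092]
ee_rot: [-2.884, -0.0, 0.019]
ft_force: [-1.0, -0.3, -1.0]
gripper_width: 0.374
```

```bash
python3 - <<'E'
from h import *
plan((.632,.235,.442),0,15)
E
```

```text
t 20.98 pos [0.6327 0.2352 0.5092] shift [-0.7 17.6 64.8] mm turn [ 0.005  0.013 -0.001] F [-1.  -0.3 -1. ] w 0.374 j [0.24 0.12 1.49 0.25 1.49 1.79] rows>= 2
```

Call:
servo_tool([
  [0.001,0.004,0.013,0,0,0],
  [0.001,0.005,0.019,0,0,0],
  [0,0.005,0.018,0,0,0],
  [0,0.0025,0.01,0,0,0],
  [0,0.0012,0.005,0,0,0],
  [0,0,0,0,0,0],
])

```text
time: 21.48
position: [0.6324, 0.2344, 0.4419]
ee_rot: [-2.884, 0.001, 0.019]
ft_force: [-0.6, -0.2, -1.1]
gripper_width: 0.374
```

```bash
python3 - <<'E'
from h import *
plan((.632,.235,.442),0,15)
E
```

```text
t 21.48 pos [0.6324 0.2344 0.4419] shift [-0.4 -0.6  0. ] mm turn [ 0.004  0.013 -0.002] F [-0.6 -0.2 -1.1] w 0.374 j [0.24 0.14 1.57 0.26 1.38 1.77] rows>= 1
```

Call:
servo_tool([
  [0,0,0,0,0,0],
  [0,0,0,0,0,0],
  [0,0,0,0,0,0],
  [0,0,0,0,0,0],
  [0,0,0,0,0,0],
  [0,-0.004,-0.015,0,0,0],
  [0,-0.008,-0.03,0,0,0],
  [0,-0.008,-0.03,0,0,0],
  [0,-0.008,-0.03,0,0,0],
  [0,-0.005,-0.015,0,0,0],
  [0,0,0,0,0,0],
], fingers=0.62)

```text
time: 22.4
position: [0.634, 0.2358, 0.5764]
ee_rot: [-2.88, -0.002, -0.002]
ft_force: [-0.0, -0.0, 0.5]
gripper_width: 0.618
```

```bash
python3 - <<'E'
from h import *
o=snap("7")
for n in o: print(n);spacers(*o[n],hi=.035)
plan((.452,.278,.56),98)
E
```

```text
scene
[231, 203, 13, 13, 64] [576.6 172. ] [14.8 71.5] 5.7 z 0.0261
[120, 204, 8, 9, 42] [279.2 380.2] [59.4 22.3] 74.8 z 0.0269
[177, 204, 19, 10, 93] [452.3 282. ] [35.6 60.1] 13.4 z 0.0224
[126, 221, 10, 11, 68] [261.8 269.1] [46.8 26.4] 64.6 z 0.0261
top
t 22.5 pos [0.6343 0.2358 0.5695] shift [  67.2 -174.7    9.5] mm turn [-0.199 -0.215 -1.7  ] F [-0.  -0.6 -0.1] w 0.621 j [0.24 0.12 1.39 0.25 1.58 1.82] rows>= 14
```

Call:
servo_tool([
  [0,0,0,-0.0067,-0.0072,-0.057],
  [0,0,0,-0.0141,-0.0153,-0.1212],
  [0,0,0,-0.0141,-0.0153,-0.1212],
  [0,0,0,-0.0141,-0.0153,-0.1212],
  [0,0,0,-0.0141,-0.0153,-0.1212],
  [0,0,0,-0.0141,-0.0153,-0.1212],
  [0,0,0,-0.0141,-0.0153,-0.1212],
  [0,0,0,-0.0141,-0.0153,-0.1212],
  [0,0,0,-0.0141,-0.0153,-0.1212],
  [0,0,0,-0.0141,-0.0153,-0.1212],
  [0,0,0,-0.0141,-0.0153,-0.1212],
  [0,0,0,-0.0141,-0.0153,-0.1212],
  [0,0,0,-0.0141,-0.0153,-0.1212],
  [0,0,0,-0.0141,-0.0153,-0.1212],
  [0,0,0,-0.0071,-0.0077,-0.06],
  [0,0,0,0,0,0],
], fingers=0.85)

```text
time: 23.83
position: [0.6346, 0.2359, 0.5652]
ee_rot: [-2.065, -2.36, 0.008]
ft_force: [1.1, -1.1, 0.1]
gripper_width: 0.85
```

Call:
servo_tool([
  [0.008,-0.02,0.005,0,0,0],
  [0.012,-0.03,0.01,0,0,0],
  [0.012,-0.03,0.01,0,0,0],
  [0.012,-0.03,0.01,0,0,0],
  [0.012,-0.03,0.02,0,0,0],
  [0.008,-0.02,0.035,0,0,0],
  [0.003,-0.01,0.035,0,0,0],
  [0,-0.002,0.035,0,0,0],
  [0,0,0.035,0,0,0],
  [0,0,0.035,0,0,0],
  [0,0,0.035,0,0,0],
  [0,0,0.035,0,0,0],
  [0,0,0.02,0,0,0],
  [0,0,0,0,0,0],
])

```text
time: 25.0
position: [0.451, 0.2784, 0.2415]
ee_rot: [-2.066, -2.355, 0.022]
ft_force: [-1.0, -0.9, -0.7]
gripper_width: 0.847
```

```bash
python3 - <<'E'
from h import *
plan((.452,.278,.195),98)
o=snap("8")
for n in o: print(n);spacers(*o[n])
p,W=o["scene"];m=((p.max(-1)<90)&(W[...,0]>.585)&(W[...,0]<.68)&(W[...,1]>.03)&(W[...,1]<.3)&(W[...,2]>.12)&(W[...,2]<.24)).astype(np.uint8)
k,l,st,_=cv2.connectedComponentsWithStats(m)
for i in range(1,k):
    if st[i,4]>8: print("chute",st[i].tolist(),np.round(np.median(W[l==i],0),3))
crop(p,180,90,320,230,4,"pics/s8c.png")
E
```

```text
t 25.0 pos [0.451  0.2784 0.2415] shift [-0.5  0.9 46.5] mm turn [-0.016  0.003 -0.009] F [-1.  -0.9 -0.7] w 0.847 j [0.45 0.03 2.05 0.   1.09 0.32] rows>= 2
scene
[176, 204, 20, 10, 99] [453.6 284.1] [40.4 59.6] 6.8 z 0.0227
top
chute [260, 177, 18, 7, 61] [0.63  0.062 0.156]
```

View pics/s8c.png

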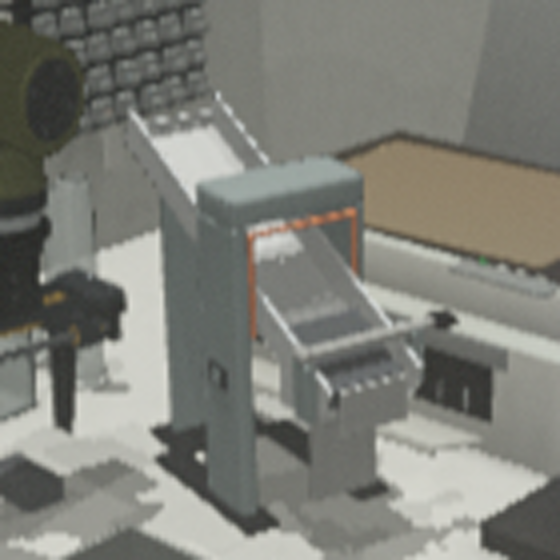

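Two spacers are queued behind the gate, at (365,368) and (328,325), split by the latch bar. Now B.

Call:
servo_tool([
  [0,0.001,0.015,0,0,0],
  [0,0,0.02,0,0,0],
  [0,0,0.014,0,0,0],
  [0,0,0.005,0,0,0],
  [0,0,0,0,0,0],
])

```text
time: 25.52
position: [0.4552, 0.2802, 0.1954]
ee_rot: [-2.068, -2.36, 0.002]
ft_force: [-0.0, 0.5, -0.1]
gripper_width: 0.848
```

Call:
servo_tool([
  [0,0,0,0,0,0],
  [0,0,0,0,0,0],
  [0,0,0,0,0,0],
  [0,0,0,0,0,0],
  [0,0,0,0,0,0],
  [0,0,0,0,0,0],
  [0,0,0,0,0,0],
  [0,0,0,0,0,0],
  [0,0,0,0,0,0],
  [0,0,0,0,0,0],
], fingers=0.2)

```text
time: 26.35
position: [0.455, 0.2801, 0.195]
ee_rot: [-2.068, -2.361, 0.002]
ft_force: [0.5, -0.4, 1.8]
gripper_width: 0.379
```

Call:
servo_tool([
  [0,0,-0.01,0,0,0],
  [0,0,-0.03,0,0,0],
  [0,0,-0.035,0,0,0],
  [0,0,-0.035,0,0,0],
  [0,0,-0.035,0,0,0],
  [0,0,-0.035,0,0,0],
  [0,0,-0.035,0,0,0],
  [0,0,-0.035,0,0,0],
  [0,0,-0.035,0,0,0],
  [0,0,-0.02,0,0,0],
  [0,0,0,0,0,0],
])

```text
time: 27.27
position: [0.4559, 0.2798, 0.5072]
ee_rot: [2.069, 2.363, 0.014]
ft_force: [0.6, 0.3, -0.7]
gripper_width: 0.374
```

```bash
python3 - <<'E'
from h import *
plan((.632,.235,.51),0,15)
E
```

```text
t 27.27 pos [0.4559 0.2798 0.5072] shift [176.1  42.5 -14.3] mm turn [0.196 0.213 1.694] F [ 0.6  0.3 -0.7] w 0.374 j [ 0.45 -0.18  1.78  0.    1.53  0.32] rows>= 14
```

Call:
servo_tool([
  [0,0,0,0.0067,0.0072,0.057],
  [0,0,0,0.014,0.0152,0.121],
  [0,0,0,0.014,0.0152,0.121],
  [0,0,0,0.014,0.0152,0.121],
  [0,0,0,0.014,0.0152,0.121],
  [0,0,0,0.014,0.0152,0.121],
  [0,0,0,0.014,0.0152,0.121],
  [0,0,0,0.014,0.0152,0.121],
  [0,0,0,0.014,0.0152,0.121],
  [0,0,0,0.014,0.0152,0.121],
  [0,0,0,0.014,0.0152,0.121],
  [0,0,0,0.014,0.0152,0.121],
  [0,0,0,0.014,0.0152,0.121],
  [0,0,0,0.014,0.0152,0.121],
  [0,0,0,0.0071,0.0077,0.06],
  [0,0,0,0,0,0],
])

```text
time: 28.6
position: [0.4556, 0.2796, 0.4981]
ee_rot: [-2.886, -0.002, 0.017]
ft_force: [-0.5, -0.4, -1.2]
gripper_width: 0.373
```

Call:
servo_tool([
  [0.015,0.004,-0.001,0,0,0],
  [0.03,0.007,-0.002,0,0,0],
  [0.03,0.007,-0.002,0,0,0],
  [0.03,0.007,-0.002,0,0,0],
  [0.03,0.007,-0.002,0,0,0],
  [0.02,0.006,-0.001,0,0,0],
  [0.012,0.003,0,0,0,0],
  [0.005,0.001,0,0,0,0],
  [0,0,0,0,0,0],
])

```text
time: 29.35
position: [0.6285, 0.2371, 0.496]
ee_rot: [-2.886, -0.003, 0.017]
ft_force: [-0.3, 0.4, -1.6]
gripper_width: 0.375
```

```bash
python3 - <<'E'
from h import *
plan((.629,.236,.438),0,15)
E
```

```text
t 29.35 pos [0.6285 0.2371 0.496 ] shift [ 0.5 16.  55.7] mm turn [0.006 0.012 0.001] F [-0.3  0.4 -1.6] w 0.375 j [0.24 0.12 1.51 0.25 1.47 1.79] rows>= 2
```

Call:
servo_tool([
  [0.001,0.004,0.012,0,0,0],
  [0,0.005,0.018,0,0,0],
  [0,0.004,0.014,0,0,0],
  [0,0.002,0.008,0,0,0],
  [0,0.001,0.004,0,0,0],
  [0,0,0,0,0,0],
])

```text
time: 29.85
position: [0.6279, 0.2362, 0.4373]
ee_rot: [-2.886, -0.004, 0.018]
ft_force: [0.1, 0.2, -0.4]
gripper_width: 0.374
```

Call:
servo_tool([
  [0,0,0,0,0,0],
  [0,0,0,0,0,0],
  [0,0,0,0,0,0],
  [0,0,0,0,0,0],
  [0,0,0,0,0,0],
  [0,-0.004,-0.015,0,0,0],
  [0,-0.008,-0.03,0,0,0],
  [0,-0.008,-0.03,0,0,0],
  [0,-0.008,-0.03,0,0,0],
  [0,-0.005,-0.015,0,0,0],
  [0,0,0,0,0,0],
], fingers=0.62)

```text
time: 30.77
position: [0.6292, 0.2374, 0.5717]
ee_rot: [-2.882, -0.006, -0.002]
ft_force: [0.0, -0.8, 1.7]
gripper_width: 0.621
```

Spacer 3 has been released. Next is the latch: push it up with closed fingers from the -y side. First I check the space there and the queue.

```bash
python3 - <<'E'
from h import *
o=snap("9")
for n in o: print(n);spacers(*o[n])
p,W=o["scene"];P1=load("scene","1")[1]
for nm,V in(("now",W),("s1",P1)):
  for x0,x1,y0,y1 in((.55,.7,-.3,.03),(.7,.85,-.3,.03),(.7,.85,.03,.12)):
    m=(V[...,0]>x0)&(V[...,0]<x1)&(V[...,1]>y0)&(V[...,1]<y1)&(V[...,2]<.35);q=V[m];print(nm,x0,y0,m.sum(),np.round(np.percentile(q[:,2],[50,95,99,100]),3) if m.any() else "")
m=(P1[...,0]>.69)&(P1[...,0]<.725)&(P1[...,1]>.03)&(P1[...,1]<.09)&(P1[...,2]>.15)&(P1[...,2]<.2);print("tab",m.sum(),np.round(P1[m].mean(0),3))
plan((.630,-.12,.50),90,45);plan((.630,-.12,.50),90,45,False)
E
```

```text
scene
top
now 0.55 -0.3 5672 [-0.047  0.004  0.016  0.035]
now 0.7 -0.3 5073 [0.01  0.026 0.03  0.035]
now 0.7 0.03 1430 [0.049 0.148 0.175 0.179]
s1 0.55 -0.3 5669 [-0.046  0.004  0.016  0.035]
s1 0.7 -0.3 5079 [0.01  0.026 0.031 0.035]
s1 0.7 0.03 1432 [0.048 0.148 0.175 0.18 ]
tab 38 [0.705 0.059 0.175]
t 30.87 pos [0.6295 0.2374 0.5648] shift [-298.5    0.5 -206.9] mm turn [ 0.408  0.421 -1.531] F [ 0.2 -0.3  0.4] w 0.621 j [0.24 0.11 1.41 0.25 1.57 1.82] rows>= 14
t 30.87 pos [0.6295 0.2374 0.5648] shift [-3.000e-01  3.621e+02 -2.810e+01] mm turn [ 0.408  0.421 -1.531] F [ 0.2 -0.3  0.4] w 0.621 j [0.24 0.11 1.41 0.25 1.57 1.82] rows>= 14
```

Call:
servo_tool([
  [0,0.02,-0.002,0,0,0],
  [0,0.038,-0.003,0,0,0],
  [0,0.038,-0.003,0,0,0],
  [0,0.038,-0.003,0,0,0],
  [0,0.038,-0.003,0,0,0],
  [0,0.038,-0.003,0,0,0],
  [0,0.038,-0.003,0,0,0],
  [0,0.038,-0.003,0,0,0],
  [0,0.038,-0.003,0,0,0],
  [0,0.038,-0.003,0,0,0],
  [0,0.02,-0.001,0,0,0],
  [0,0,0,0,0,0],
], fingers=0, squeeze=10)

```text
time: 31.87
position: [0.6298, -0.1436, 0.4907]
ee_rot: [-2.884, 0.005, 0.023]
ft_force: [-0.1, 0.7, -0.6]
gripper_width: 0.004
```

Call:
servo_tool([
  [0,0,0,0.014,0.015,-0.054],
  [0,0,0,0.029,0.03,-0.1094],
  [0,0,0,0.029,0.03,-0.1094],
  [0,0,0,0.029,0.03,-0.1094],
  [0,0,0,0.029,0.03,-0.1094],
  [0,0,0,0.029,0.03,-0.1094],
  [0,0,0,0.029,0.03,-0.1094],
  [0,0,0,0.029,0.03,-0.1094],
  [0,0,0,0.029,0.03,-0.1094],
  [0,0,0,0.029,0.03,-0.1094],
  [0,0,0,0.029,0.03,-0.1094],
  [0,0,0,0.029,0.03,-0.1094],
  [0,0,0,0.029,0.03,-0.1094],
  [0,0,0,0.029,0.03,-0.1094],
  [0,0,0,0.014,0.015,-0.054],
  [0,0,0,0,0,0],
])

```text
time: 33.2
position: [0.6304, -0.1388, 0.4935]
ee_rot: [-1.761, -1.757, -0.724]
ft_force: [-0.1, -0.6, -0.1]
gripper_width: 0.006
```

```bash
python3 - <<'E'
from h import *
# 60 mm back along the tool axis from the under-tab start point
a=np.array([.707,-.076,.142+.127]);z=np.array([0,.7071,-.7071])
plan(a-z*.07,90,45)
o=snap("10",("scene",));p,W=o["scene"]
crop(p,200,100,320,220,5,"pics/s10.png")
E
```

```text
t 33.2 pos [ 0.6304 -0.1388  0.4935] shift [-114.3   76.6  133.1] mm turn [-0.003  0.001 -0.003] F [-0.1 -0.6 -0.1] w 0.006 j [-0.4   0.13  1.55  0.72  1.78 -0.36] rows>= 4
```

View pics/s10.png

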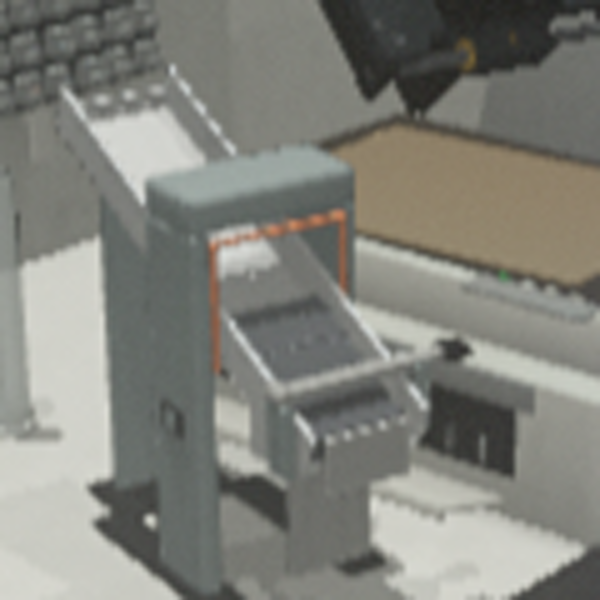

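Three spacers are queued behind the gate (dark band from (240,310) to (400,400)) and the latch bar is closed, tab at (455,347). Now moving the fingers under the tab.

Call:
servo_tool([
  [-0.012,0.008,0.013,0,0,0],
  [-0.025,0.018,0.03,0,0,0],
  [-0.025,0.018,0.03,0,0,0],
  [-0.025,0.018,0.03,0,0,0],
  [-0.017,0.01,0.02,0,0,0],
  [-0.01,0.0046,0.01,0,0,0],
  [0,0,0,0,0,0],
])

```text
time: 33.83
position: [0.7045, -0.1262, 0.3176]
ee_rot: [-1.763, -1.752, -0.718]
ft_force: [-1.1, 0.4, -0.8]
gripper_width: 0.005
```

```bash
python3 - <<'E'
from h import *
a=np.array([.707,-.076,.142+.127])
plan(a,90,45)
E
```

```text
t 33.83 pos [ 0.7045 -0.1262  0.3176] shift [ 1.1  2.5 69.9] mm turn [-0.007  0.    -0.009] F [-1.1  0.4 -0.8] w 0.005 j [-0.35  0.39  1.54  0.72  1.56 -0.48] rows>= 2
```

Call:
servo_tool([
  [0,0.0015,0.015,0,0,0],
  [0,0.001,0.02,0,0,0],
  [0.001,0,0.02,0,0,0],
  [0,0,0.01,0,0,0],
  [0,0,0.005,0,0,0],
  [0,0,0,0,0,0],
])

```text
time: 34.33
position: [0.7075, -0.0762, 0.2761]
ee_rot: [-1.763, -1.76, -0.727]
ft_force: [-0.1, -0.8, -0.2]
gripper_width: 0.002
```

```bash
python3 - <<'E'
from h import *
plan(np.array([.707,-.076,.189+.127]),90,45)
E
```

```text
t 34.33 pos [ 0.7075 -0.0762  0.2761] shift [ 28.4  -0.5 -28. ] mm turn [ 0.     0.003 -0.001] F [-0.1 -0.8 -0.2] w 0.002 j [-0.28  0.41  1.59  0.75  1.46 -0.49] rows>= 1
```

Call:
servo_tool([
  [0.009,0,-0.009,0,0,0],
  [0.01,0,-0.01,0,0,0],
  [0.01,0,-0.01,0,0,0],
  [0.0127,-0.005,-0.0127,0,0,0],
  [0.0127,-0.006,-0.0127,0,0,0],
  [0.0106,-0.0105,-0.0106,0,0,0],
  [0.0106,-0.0105,-0.0106,0,0,0],
  [0,0,0,0,0,0],
])

```text
time: 35.0
position: [0.6756, -0.0774, 0.39]
ee_rot: [-1.765, -1.766, -0.735]
ft_force: [-0.1, 0.6, -0.2]
gripper_width: 0.006
```

```bash
python3 - <<'E'
from h import *
plan(np.array([.675,-.076,.255+.127]),90,45)
o=snap("11",("scene",))
crop(o["scene"][0],200,100,320,220,5,"pics/s11.png")
E
```

```text
t 35.0 pos [ 0.6756 -0.0774  0.39  ] shift [-4.7 -0.6  6.6] mm turn [0.008 0.004 0.004] F [-0.1  0.6 -0.2] w 0.006 j [-0.3   0.24  1.59  0.74  1.58 -0.4 ] rows>= 1
```

View pics/s11.png

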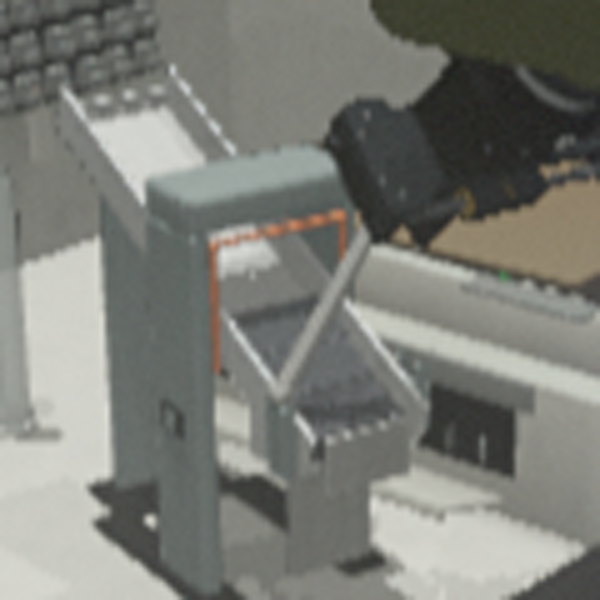

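The bar is up at about 55°, riding on the fingers at (365,235); continuing.

Call:
servo_tool([
  [0.005,-0.0145,-0.005,0,0,0],
  [0.005,-0.0145,-0.005,0,0,0],
  [0.004,-0.0145,-0.004,0,0,0],
  [0.004,-0.0145,-0.004,0,0,0],
  [0.002,-0.012,-0.002,0,0,0],
  [0.001,-0.012,-0.001,0,0,0],
  [0,-0.003,0,0,0,0],
  [0,0,0,0,0,0],
])

```text
time: 35.72
position: [0.5907, -0.0767, 0.4126]
ee_rot: [-1.764, -1.759, -0.727]
ft_force: [0.6, 0.2, -0.7]
gripper_width: 0.001
```

```bash
python3 - <<'E'
from h import *
plan(np.array([.593,-.076,.421]),90,45)
o=snap("12",("scene",));p,W=o["scene"]
m=(abs(W[...,1]-.061)<.02)&(W[...,2]>.2)&(W[...,2]<.31)&(W[...,0]>.54)&(W[...,0]<.66);q=W[m]
for z0 in np.arange(.2,.31,.015):
    k=(q[:,2]>=z0)&(q[:,2]<z0+.015)
    if k.any():print(round(z0,3),k.sum(),np.round(np.median(q[k],0),3))
E
```

```text
t 35.72 pos [ 0.5907 -0.0767  0.4126] shift [ 6.4  2.3 -5.5] mm turn [ 0.001  0.003 -0.002] F [ 0.6  0.2 -0.7] w 0.001 j [-0.33  0.05  1.77  0.73  1.62 -0.41] rows>= 1
0.2 19 [0.581 0.062 0.208]
0.215 19 [0.581 0.06  0.223]
0.23 18 [0.579 0.061 0.238]
0.245 22 [0.578 0.061 0.253]
0.26 22 [0.578 0.062 0.27 ]
0.275 28 [0.582 0.056 0.281]
0.29 1 [0.584 0.043 0.29 ]
```

Latch angle is about 1.62 rad, which counts as upright. Retracting and re-measuring the tray.

Call:
servo_tool([
  [0,0.003,-0.02,0,0,0],
  [0,0.002,-0.035,0,0,0],
  [0,0,-0.035,0,0,0],
  [0,0,-0.02,0,0,0],
  [0,0,0,0,0,0],
], fingers=0.34)

```text
time: 36.18
position: [0.5967, -0.1566, 0.4944]
ee_rot: [-1.768, -1.763, -0.732]
ft_force: [-0.5, 0.1, 0.9]
gripper_width: 0.296
```

```bash
cat >> h.py <<'E'
def tray(p,W,z0=0,box=(.33,.56,-.2,.13)):
    Z=W[...,2]-z0;b=(W[...,0]>box[0])&(W[...,0]<box[1])&(W[...,1]>box[2])&(W[...,1]<box[3])
    for lo,hi in((.049,.057),(.074,.081),(.093,.102)):
        q=W[b&(Z>lo)&(Z<hi)];print("tray",lo,len(q),[np.round(t,1) for t in cv2.minAreaRect((q[:,:2]*1000).astype(np.float32))])
    for t,m in(("rim",b&(Z>.05)&(Z<.056)),):pass
    m=b&(Z<.007)&(p.max(-1)<75);q=W[m];print("mat",len(q),[np.round(t,1) for t in cv2.minAreaRect((q[:,:2]*1000).astype(np.float32))])
E
python3 - <<'E'
from h import *
o=snap("13");tray(*o["scene"])
tray(*load("scene","1"))
for a in(0,):
    p,W=o["scene"];b=(W[...,0]>.33)&(W[...,0]<.56)&(W[...,1]>-.2)&(W[...,1]<.13)
    # mat corners / handle plate front face fit
    q=W[b&(W[...,2]>.06)&(W[...,2]<.092)];
    # faces: fit line to handle outer face points (lowest along tray -x)
    u=np.array([-np.sin(np.radians(13)),np.cos(np.radians(13))]);v=np.array([np.cos(np.radians(13)),np.sin(np.radians(13))])
    s=q[:,:2]@u;t=q[:,:2]@v
    print("u hist",np.histogram(s,bins=np.arange(-.26,.02,.01)))
    k=s<s.min()+.012
    f=q[k];ln=cv2.fitLine((f[:,:2]*1000).astype(np.float32),cv2.DIST_HUBER,0,.01,.01).ravel();print("face line",k.sum(),ln,"deg",np.degrees(np.arctan2(ln[1],ln[0])),"t range",np.percentile(t[k],[1,99]))
# long near side wall: 
    q=W[b&(W[...,2]>.012)&(W[...,2]<.045)];t=q[:,:2]@v;s=q[:,:2]@u
    f=q[(t<t.min()+.02)];ln=cv2.fitLine((f[:,:2]*1000).astype(np.float32),cv2.DIST_HUBER,0,.01,.01).ravel();print("near wall",len(f),ln,"deg",np.degrees(np.arctan2(ln[1],ln[0])))
crop(p,180,200,280,290,6,"pics/s13.png")
plan((.454,-.100,.40),13)
E
```

```text
tray 0.049 261 [array([429.4,  -4.3]), array([116.7, 207.2]), np.float64(13.0)]
tray 0.074 113 [array([447.7, -81.9]), array([106.6,  55.1]), np.float64(11.7)]
tray 0.093 85 [array([ 453.5, -100.2]), array([50.9, 18.2]), np.float64(9.7)]
mat 190 [array([429.8, -28.7]), array([123. , 103.2]), np.float64(10.7)]
tray 0.049 271 [array([430. ,  -3.3]), array([113.6, 208.3]), np.float64(13.7)]
tray 0.074 115 [array([448.3, -82. ]), array([105.8,  54.7]), np.float64(12.7)]
tray 0.093 87 [array([453.8, -99. ]), array([50.9, 17.7]), np.float64(8.9)]
mat 95 [array([430.1, -17.9]), array([120.4, 125.5]), np.float64(9.1)]
u hist (array([  0,   0,   0,   0,   0, 145,  27,   6,   5,  19, 142,   0,   0,
         0,   0,   0,   0,   0,   0,   0,   0,   0,   0,   0,   0,   0,
         0,   0]), array([-2.60000000e-01, -2.50000000e-01, -2.40000000e-01, -2.30000000e-01,
       -2.20000000e-01, -2.10000000e-01, -2.00000000e-01, -1.90000000e-01,
       -1.80000000e-01, -1.70000000e-01, -1.60000000e-01, -1.50000000e-01,
       -1.40000000e-01, -1.30000000e-01, -1.20000000e-01, -1.10000000e-01,
       -1.00000000e-01, -9.00000000e-02, -8.00000000e-02, -7.00000000e-02,
       -6.00000000e-02, -5.00000000e-02, -4.00000000e-02, -3.00000000e-02,
       -2.00000000e-02, -1.00000000e-02,  2.22044605e-16,  1.00000000e-02,
        2.00000000e-02]))
face line 157 [ 9.7780478e-01  2.0951797e-01  4.5168597e+02 -1.0446314e+02] deg 12.094105 t range [0.39334861 0.44293973]
near wall 414 [ 2.4266188e-01 -9.7011095e-01  3.7466351e+02 -1.9837439e+00] deg -75.9563
t 36.28 pos [ 0.5963 -0.1545  0.4901] shift [-126.4  -85.1   90.1] mm turn [-0.524 -0.659  1.267] F [ 0.8  0.3 -0.2] w 0.327 j [-0.45  0.07  1.62  0.71  1.79 -0.4 ] rows>= 13
```

View pics/s13.png

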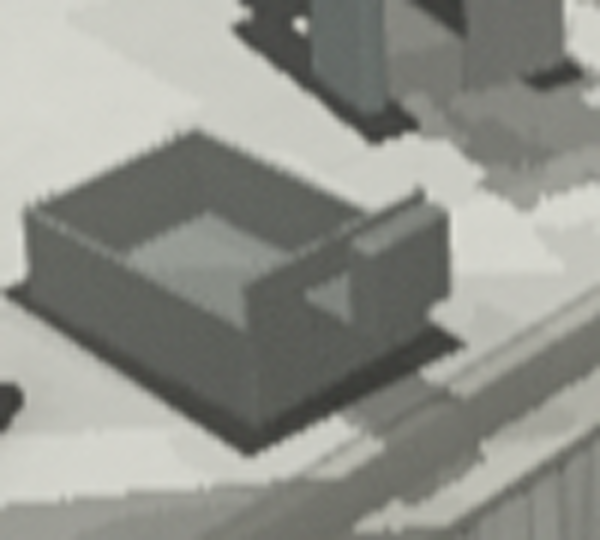

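Tray has not moved: yaw 13°, handle top at (400,230) in the crop, matching (0.4535,-0.0998) in the world.

Call:
servo_tool([
  [0,0,0,-0.019,-0.0236,0.0453],
  [0,0,0,-0.0388,-0.0488,0.0939],
  [0,0,0,-0.0388,-0.0488,0.0939],
  [0,0,0,-0.0388,-0.0488,0.0939],
  [0,0,0,-0.0388,-0.0488,0.0939],
  [0,0,0,-0.0388,-0.0488,0.0939],
  [0,0,0,-0.0388,-0.0488,0.0939],
  [0,0,0,-0.0388,-0.0488,0.0939],
  [0,0,0,-0.0388,-0.0488,0.0939],
  [0,0,0,-0.0388,-0.0488,0.0939],
  [0,0,0,-0.0388,-0.0488,0.0939],
  [0,0,0,-0.0388,-0.0488,0.0939],
  [0,0,0,-0.0388,-0.0488,0.0939],
  [0,0,0,-0.0388,-0.0488,0.0939],
  [0,0,0,-0.019,-0.0236,0.0453],
  [0,0,0,0,0,0],
])

```text
time: 37.62
position: [0.5961, -0.1527, 0.4877]
ee_rot: [3.109, 0.289, -0.038]
ft_force: [0.5, 0.4, -0.5]
gripper_width: 0.341
```

Call:
servo_tool([
  [-0.015,-0.01,0.01,0,0,0],
  [-0.03,-0.02,0.02,0,0,0],
  [-0.03,-0.02,0.02,0,0,0],
  [-0.03,-0.02,0.02,0,0,0],
  [-0.015,-0.01,0.02,0,0,0],
  [-0.006,-0.005,0.02,0,0,0],
  [0,0,0,0,0,0],
])

```text
time: 38.2
position: [0.4516, -0.0943, 0.3756]
ee_rot: [3.112, 0.291, -0.045]
ft_force: [-0.8, 0.3, 0.0]
gripper_width: 0.34
```

```bash
python3 - <<'E'
from h import *
plan((.4535,-.0998,.290),13.2)
E
```

```text
t 38.2 pos [ 0.4516 -0.0943  0.3756] shift [ 0.6  5.8 85.6] mm turn [ 0.012  0.031 -0.044] F [-0.8  0.3  0. ] w 0.34 j [-0.32 -0.28  2.08 -0.03  1.36  1.07] rows>= 3
```

Call:
servo_tool([
  [0,0,0,0.012,0.031,-0.044],
  [0,0.002,0.02,0,0,0],
  [0,0.002,0.025,0,0,0],
  [0,0.001,0.025,0,0,0],
  [0,0,0.01,0,0,0],
  [0,0,0,0,0,0],
])

```text
time: 38.7
position: [0.4557, -0.1009, 0.2989]
ee_rot: [3.119, 0.358, 0.005]
ft_force: [0.0, -0.2, -0.4]
gripper_width: 0.339
```

```bash
python3 - <<'E'
from h import *
plan((.4535,-.0998,.258),13.2)
E
```

```text
t 38.7 pos [ 0.4557 -0.1009  0.2989] shift [-1.9 -1.5 40.9] mm turn [ 0.003 -0.003 -0.002] F [ 0.  -0.2 -0.4] w 0.339 j [-0.33 -0.2   2.15 -0.    1.19  1.01] rows>= 1
```

Call:
servo_tool([
  [-0.002,-0.0015,0.01,0,0,0],
  [0,0,0.015,0,0,0],
  [0,0,0.01,0,0,0],
  [0,0,0.006,0,0,0],
  [0,0,0,0,0,0],
])

```text
time: 39.12
position: [0.454, -0.1002, 0.2597]
ee_rot: [3.117, 0.357, 0.011]
ft_force: [0.2, 0.4, 0.1]
gripper_width: 0.339
```

Call:
servo_tool([
  [0,0,0,0,0,0],
  [0,0,0,0,0,0],
  [0,0,0,0,0,0],
  [0,0,0,0,0,0],
  [0,0,0,0,0,0],
  [0,0,0,0,0,0],
], fingers=0, squeeze=60)

```text
time: 39.62
position: [0.4545, -0.1004, 0.2615]
ee_rot: [3.116, 0.356, 0.015]
ft_force: [-0.6, 1.6, 4.7]
gripper_width: 0.162
```

```bash
python3 - <<'E'
from h import *
plan((.4535,-.0998,.258),13.2)
o=snap("14",("scene",));tray(*o["scene"])
E
```

```text
t 39.62 pos [ 0.4545 -0.1004  0.2615] shift [-0.8 -0.8  3.5] mm turn [ 0.006 -0.009 -0.003] F [-0.6  1.6  4.7] w 0.162 j [-0.33 -0.16  2.18 -0.    1.11  1.01] rows>= 1
tray 0.049 256 [array([431.1,  -7.3]), array([113.5, 209.3]), np.float64(13.6)]
tray 0.074 88 [array([434.1, -91.9]), array([77.2, 56.9]), np.float64(14.7)]
tray 0.093 76 [array([ 445.7, -105.4]), array([34.4, 38.5]), np.float64(27.4)]
mat 204 [array([428.,  -8.]), array([127.1, 147.8]), np.float64(8.5)]
```

Call:
servo_tool([
  [0,0,-0.004,0,0,0],
  [0,0,-0.008,0,0,0],
  [0,0,-0.01,0,0,0],
  [0,0,-0.008,0,0,0],
  [0,0,0,0,0,0],
  [0,0,0,0,0,0],
])

```text
time: 40.17
position: [0.4542, -0.1004, 0.2917]
ee_rot: [3.115, 0.356, 0.016]
ft_force: [0.0, -0.1, -1.4]
gripper_width: 0.166
```

```bash
python3 - <<'E'
from h import *
plan((.632,-.165,.285),0)
p,W=snap("15",("scene",))["scene"]
b=(W[...,0]>.33)&(W[...,0]<.56)&(W[...,1]>-.0)&(W[...,1]<.13)
q=W[b&(W[...,2]>.05)&(W[...,2]<.11)];
for y in np.arange(-.0,.13,.02):
    k=(q[:,1]>y)&(q[:,1]<y+.02)
    if k.any():print(round(y,2),k.sum(),"rim z",np.round(np.percentile(q[k,2],[90,97]),4))
E
```

```text
t 40.17 pos [ 0.4542 -0.1004  0.2917] shift [177.8  64.6   6.7] mm turn [ 0.006 -0.01   0.228] F [ 0.  -0.1 -1.4] w 0.166 j [-0.33 -0.2   2.16 -0.    1.17  1.01] rows>= 5
-0.0 86 rim z [0.0825 0.0838]
0.02 106 rim z [0.0821 0.0835]
0.04 97 rim z [0.0817 0.0837]
0.06 114 rim z [0.0825 0.0841]
0.08 276 rim z [0.0815 0.0833]
0.1 20 rim z [0.0819 0.0822]
```

Call:
servo_tool([
  [0,0,0,0,0,0.03],
  [0,0,0,0.002,-0.003,0.055],
  [0,0,0,0.002,-0.003,0.06],
  [0,0,0,0.002,-0.003,0.055],
  [0,0,0,0,0,0.03],
  [0.004,0.009,0,0,0,0],
  [0.01,0.015,0,0,0,0],
  [0.02,0.02,0,0,0,0],
  [0.025,0.014,0,0,0,0],
  [0.03,0.006,0,0,0,0],
  [0.03,0,0,0,0,0],
  [0.025,0,0.002,0,0,0],
  [0.02,0,0.002,0,0,0],
  [0.01,0,0.002,0,0,0],
  [0.004,0,0,0,0,0],
  [0,0,0,0,0,0],
  [0,0,0,0,0,0],
])

```text
time: 41.63
position: [0.6311, -0.1648, 0.2839]
ee_rot: [-3.141, 0.003, 0.003]
ft_force: [-0.1, 0.6, -2.4]
gripper_width: 0.17
```

```bash
python3 - <<'E'
from h import *
plan((.632,-.160,.2805),0)
o=snap("16",("scene",));p,W=o["scene"]
crop(p,180,90,330,260,4,"pics/s16.png")
b=(W[...,0]>.55)&(W[...,0]<.72)&(W[...,1]>-.3)&(W[...,1]<.07)&(W[...,2]>.04)
for lo,hi in((.06,.09),(.1,.12)):
    q=W[b&(W[...,2]>lo)&(W[...,2]<hi)];print(lo,len(q),[np.round(t,1) for t in cv2.minAreaRect((q[:,:2]*1000).astype(np.float32))],np.percentile(q[:,2],[50,97]))
E
```

```text
t 41.63 pos [ 0.6311 -0.1648  0.2839] shift [ 0.9 -4.8  3.4] mm turn [-0.001  0.002 -0.002] F [-0.1  0.6 -2.4] w 0.17 j [-0.34  0.23  1.74  0.    1.17  1.24] rows>= 1
0.06 715 [array([626.5, -67.6]), array([212.1, 114.3]), np.float64(89.2)] [0.07269116 0.08779588]
0.1 202 [array([617.7, -58. ]), array([244.7,  82. ]), np.float64(87.1)] [0.11140377 0.11945545]
```

View pics/s16.png

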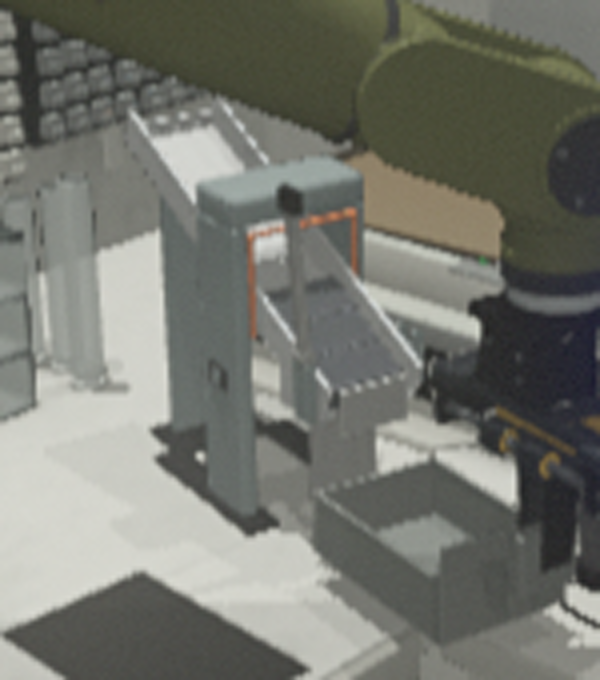

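Latch bar is upright at (295,250), the tray is held level in front of the paddle at (440,540), and the spacers are waiting at (360,350). Now pushing the gate slowly.

Call:
servo_tool([
  [0.001,-0.004,0.001,0,0,0],
  [0,-0.008,0.001,0,0,0],
  [0,-0.012,0.001,0,0,0],
  [0,-0.012,0,0,0,0],
  [0,-0.008,0,0,0,0],
  [0,-0.006,0,0,0,0],
  [0,-0.006,0,0,0,0],
  [0,-0.006,0,0,0,0],
  [0,-0.006,0,0,0,0],
  [0,0,0,0,0,0],
])

```text
time: 42.52
position: [0.6328, -0.096, 0.2812]
ee_rot: [-3.141, 0.002, 0.002]
ft_force: [0.0, -2.7, -2.9]
gripper_width: 0.164
```

```bash
python3 - <<'E'
from h import *
plan((.632,-.087,.2805),0)
E
```

```text
t 42.52 pos [ 0.6328 -0.096   0.2812] shift [-0.8 -9.   0.7] mm turn [-0.     0.001 -0.001] F [ 0.  -2.7 -2.9] w 0.164 j [-0.23  0.21  1.77 -0.    1.16  1.34] rows>= 1
```

Call:
servo_tool([
  [0,-0.005,0,0,0,0],
  [0,-0.005,0,0,0,0],
  [0,0,0,0,0,0],
  [0,0,0,0,0,0],
  [0,0,0,0,0,0],
  [0,0,0,0,0,0],
  [0,0,0,0,0,0],
  [0,0,0,0,0,0],
  [0,0,0,0,0,0],
  [0,0,0,0,0,0],
  [0,0,0,0,0,0],
  [0,0,0,0,0,0],
  [0,0,0,0,0,0],
  [0,0,0,0,0,0],
  [0,0,0,0,0,0],
  [0,0,0,0,0,0],
])

```text
time: 43.85
position: [0.6329, -0.0866, 0.2814]
ee_rot: [-3.141, 0.003, 0.001]
ft_force: [-0.7, -3.7, -7.6]
gripper_width: 0.169
```

```bash
python3 - <<'E'
from h import *
plan((.632,-.087,.2805),0)
o=snap("17",("scene",));p,W=o["scene"]
crop(p,220,130,320,250,5,"pics/s17.png")
E
```

```text
t 43.85 pos [ 0.6329 -0.0866  0.2814] shift [-0.9  0.4  0.9] mm turn [-0.001  0.001 -0.002] F [-0.7 -3.7 -7.6] w 0.169 j [-0.22  0.2   1.78  0.    1.16  1.35] rows>= 1
```

View pics/s17.png

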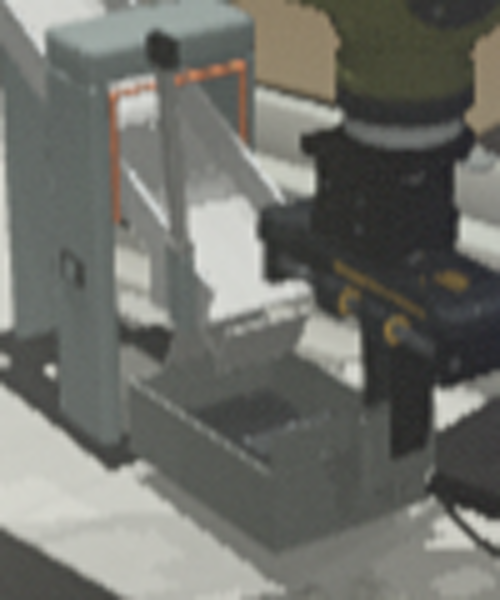

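The chute is empty, the gate is open, and the spacers lie in the tray around (240,410). Backing out.

Call:
servo_tool([
  [0,0.004,0,0,0,0],
  [0,0.006,0,0,0,0],
  [0,0.008,0,0,0,0],
  [0,0.01,0,0,0,0],
  [0,0.015,0,0,0,0],
  [0,0.015,0,0,0,0],
  [0,0.01,0,0,0,0],
  [0,0.006,0,0,0,0],
  [0,0.003,0,0,0,0],
  [0,0,0,0,0,0],
  [0,0,0,0,0,0],
])

```text
time: 44.82
position: [0.6328, -0.1635, 0.2813]
ee_rot: [-3.14, 0.004, 0.001]
ft_force: [0.4, -0.5, -3.0]
gripper_width: 0.168
```

```bash
python3 - <<'E'
from h import *
plan((.4545,-.1004,.2915),13.2);plan((.4545,-.1004,.2915),13.2,0,False)
o=snap("18",("scene",));p,W=o["scene"]
crop(p,220,120,330,260,4,"pics/s18.png")
b=(W[...,0]>.57)&(W[...,0]<.69)&(W[...,1]>-.13)&(W[...,1]<.03)
q=W[b&(W[...,2]>.06)&(W[...,2]<.1)]
for y in np.arange(-.12,.03,.025):
    k=(q[:,1]>y)&(q[:,1]<y+.025)
    if k.any():print(round(y,3),k.sum(),"rim z",np.round(np.percentile(q[k,2],[90,97]),4))
q=W[b&(W[...,2]>.028)&(W[...,2]<.058)&(p.max(-1)<75)];print("spacer px",len(q),np.round(np.percentile(q,[5,50,95],axis=0),3))
# mat
p0,W0=load("scene","16");b=(W0[...,0]>.3)&(W0[...,0]<.56)&(W0[...,1]>-.16)&(W0[...,1]<.2)&(abs(W0[...,2]-.003)<.008)&(p0.max(-1)<80)
m=b.astype(np.uint8);k,l,st,_=cv2.connectedComponentsWithStats(m);i=1+st[1:,4].argmax();q=W0[l==i];print("mat",st[i].tolist(),[np.round(t,1) for t in cv2.minAreaRect((q[:,:2]*1000).astype(np.float32))],np.median(q[:,2]))
E
```

```text
t 44.82 pos [ 0.6328 -0.1635  0.2813] shift [-159.1 -102.2  -10.2] mm turn [-0.001  0.001 -0.233] F [ 0.4 -0.5 -3. ] w 0.168 j [-0.34  0.23  1.74  0.    1.17  1.24] rows>= 4
t 44.82 pos [ 0.6328 -0.1635  0.2813] shift [-178.4  -62.7   -9.9] mm turn [-0.001  0.001 -0.233] F [ 0.4 -0.5 -3. ] w 0.168 j [-0.34  0.23  1.74  0.    1.17  1.24] rows>= 5
-0.12 40 rim z [0.0943 0.0967]
-0.095 45 rim z [0.0727 0.0734]
-0.07 91 rim z [0.0712 0.0728]
-0.045 47 rim z [0.072  0.0726]
-0.02 46 rim z [0.0726 0.0737]
0.005 67 rim z [0.0724 0.0733]
spacer px 35 [[ 0.601 -0.08   0.035]
 [ 0.633 -0.019  0.04 ]
 [ 0.659 -0.016  0.057]]
mat [192, 240, 64, 36, 918] [array([429.7, -15.8]), array([127. , 132.4]), np.float64(9.5)] 0.004071017260966092
```

View pics/s18.png

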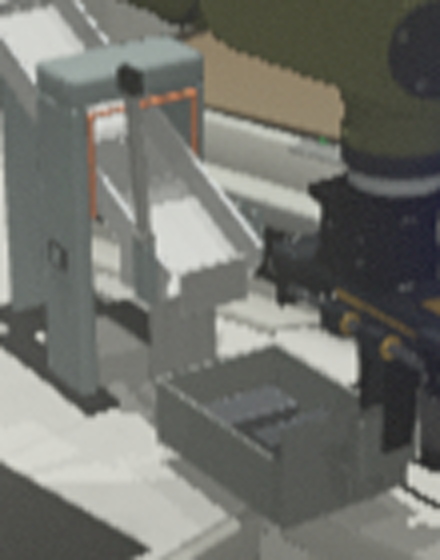

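The gate has shut again, the chute is empty, and the spacers lie in the tray at (260,400). That was my last allowed picture view, so further checks are numeric. Measuring the bare mat for the put-down.

```bash
python3 - <<'E'
from h import *
def ray(n,uv,z):
    c=calibration(n);M=np.array(c["world_from_camera"]);d=np.c_[(uv[:,0]-c["cx"])/c["fx"],(uv[:,1]-c["cy"])/c["fy"],np.ones(len(uv))]@M[:3,:3].T;o=M[:3,3]
    return (o+d*((z-o[2])/d[:,2])[:,None])[:,:2]
for t in("16","18"):
    p,W=load("scene",t);m=(p.max(-1)<100).astype(np.uint8);m[:,:170]=0;m[:228]=0;m[300:]=0
    k,l,st,_=cv2.connectedComponentsWithStats(m,connectivity=4)
    i=l[250,216];print(t,"label",i,st[i].tolist(),"rgb",p[250,216])
    cs,_=cv2.findContours((l==i).astype(np.uint8),cv2.RETR_EXTERNAL,cv2.CHAIN_APPROX_NONE)
    uv=max(cs,key=len)[:,0,:].astype(float);q=ray("scene",uv,.003)*1000
    print([np.round(a,1) for a in cv2.minAreaRect(q.astype(np.float32))])
    ap=cv2.approxPolyDP(max(cs,key=len),4,True)[:,0,:].astype(float);print(ap.tolist(),np.round(ray("scene",ap,.003)*1000).tolist())
E
```

```text
16 label 3 [181, 234, 76, 42, 1596] rgb [80 80 75]
[array([425. ,  11.9]), array([127.7, 186.5]), np.float64(9.7)]
[[181.0, 248.0], [220.0, 275.0], [256.0, 257.0], [216.0, 234.0]] [[348.0, 93.0], [377.0, -87.0], [501.0, -67.0], [469.0, 107.0]]
18 label 3 [181, 234, 76, 42, 1599] rgb [79 79 76]
[array([425. ,  11.7]), array([128.5, 186.2]), np.float64(9.4)]
[[181.0, 248.0], [220.0, 275.0], [256.0, 257.0], [216.0, 234.0]] [[348.0, 93.0], [377.0, -87.0], [501.0, -67.0], [469.0, 107.0]]
```

Call:
servo_tool([
  [-0.004,0,-0.002,0,0,0],
  [-0.01,0,-0.004,0,0,0],
  [-0.02,0,-0.004,0,0,0],
  [-0.025,0,0,0,0,0],
  [-0.025,-0.002,0,0,0,0],
  [-0.025,-0.006,0,0,0,0],
  [-0.025,-0.01,0,0,0,0],
  [-0.025,-0.015,0,0,0,0],
  [-0.014,-0.013,0,0,0,0],
  [-0.008,-0.009,0,0,0,0],
  [-0.004,-0.005,0,0,0,0],
  [0,0,0,0,0,-0.025],
  [0,0,0,0,0,-0.04],
  [0,0,0,0,0,-0.045],
  [0,0,0,0,0,-0.04],
  [0,0,0,0,0,-0.025],
  [0,0,0,0,0,0],
  [0,0,0,0,0,0],
])

```text
time: 46.37
position: [0.4484, -0.1035, 0.2918]
ee_rot: [-3.13, -0.27, 0.0]
ft_force: [-0.3, 0.4, -4.2]
gripper_width: 0.169
```

```bash
python3 - <<'E'
from h import *
plan((.448,-.1033,.270),10)
p,W=snap("19",("scene",))["scene"]
b=(W[...,0]>.33)&(W[...,0]<.56)&(W[...,1]>-.08)&(W[...,1]<.13)
q=W[b&(W[...,2]>.06)&(W[...,2]<.11)]
for y in np.arange(-.08,.13,.03):
    k=(q[:,1]>y)&(q[:,1]<y+.03)
    if k.any():print(round(y,2),k.sum(),"rim z",np.round(np.percentile(q[k,2],[90,97]),4))
E
```

```text
t 46.37 pos [ 0.4484 -0.1035  0.2918] shift [-0.4 -0.3 21.8] mm turn [-0.     0.    -0.002] F [-0.3  0.4 -4.2] w 0.169 j [-0.34 -0.21  2.17  0.    1.18  1.05] rows>= 1
-0.08 318 rim z [0.1048 0.1077]
-0.05 78 rim z [0.0819 0.0836]
-0.02 144 rim z [0.0806 0.0829]
0.01 101 rim z [0.0812 0.0832]
0.04 111 rim z [0.081  0.0829]
0.07 250 rim z [0.0808 0.0825]
0.1 3 rim z [0.079  0.0796]
```

Level and aligned. Lowering.

Call:
servo_tool([
  [0,0,0.006,0,0,0],
  [0,0,0.01,0,0,0],
  [0,0,0.006,0,0,0],
  [0,0,0.004,0,0,0],
  [0,0,0.003,0,0,0],
  [0,0,0,0,0,0],
  [0,0,0,0,0,0],
])

```text
time: 47.0
position: [0.448, -0.1032, 0.2626]
ee_rot: [-3.129, -0.271, 0.001]
ft_force: [-0.6, -0.0, -2.3]
gripper_width: 0.167
```

```bash
python3 - <<'E'
from h import *
plan((.448,-.1033,.2615),10)
E
```

```text
t 47.0 pos [ 0.448  -0.1032  0.2626] shift [0.  0.2 1.1] mm turn [-0.001  0.001 -0.002] F [-0.6 -0.  -2.3] w 0.167 j [-0.34 -0.17  2.19  0.    1.12  1.05] rows>= 1
```

Call:
servo_tool([
  [0,0,0.001,0,0,0],
  [0,0,0.0005,0,0,0],
  [0,0,0,0,0,0],
])

```text
time: 47.25
position: [0.4481, -0.1033, 0.2621]
ee_rot: [-3.129, -0.271, 0.001]
ft_force: [-3.0, -0.5, 4.9]
gripper_width: 0.162
```

Call:
servo_tool([
  [0,0,0,0,0,0],
  [0,0,0,0,0,0],
  [0,0,0,0,0,0],
  [0,0,0,0,0,0],
  [0,0,-0.01,0,0,0],
  [0,0,-0.02,0,0,0],
  [0,0,-0.03,0,0,0],
  [0,0,-0.035,0,0,0],
  [0,0,-0.035,0,0,0],
  [0,0,-0.035,0,0,0],
  [0,0,-0.035,0,0,0],
  [0,0,-0.02,0,0,0],
  [0,0,0,0,0,0],
], fingers=0.34)

```text
time: 48.33
position: [0.4483, -0.1034, 0.4886]
ee_rot: [3.126, 0.271, 0.016]
ft_force: [0.1, -0.2, 1.2]
gripper_width: 0.342
```

```bash
python3 - <<'E'
from h import *
o=snap("20");p,W=o["scene"];tray(p,W)
for n in o:
    p,W=o[n]
    b=(W[...,0]>.37)&(W[...,0]<.49)&(W[...,1]>-.05)&(W[...,1]<.09)&(W[...,2]>.015)&(W[...,2]<.045)
    q=W[b];print(n,len(q),np.round(np.percentile(q,[5,50,95],axis=0),3) if len(q) else "")
s=sense();print(s["position"],s["ft_force"])
# latch path: vertical closed fingers, jaws along x (yaw 90), left (-x) side of bar
plan((.530,.061,.50),90);plan((.530,.061,.50),90,0,False)
E
```

```text
tray 0.049 274 [array([427.8,  -7.3]), array([115.6, 211.3]), np.float64(9.6)]
tray 0.074 116 [array([443., -87.]), array([112.8,  54.1]), np.float64(11.4)]
tray 0.093 88 [array([ 444.3, -104.3]), array([50.4, 18. ]), np.float64(11.2)]
mat 149 [array([427.5, -17.6]), array([124.3, 125.7]), np.float64(9.5)]
scene 652 [[ 0.373 -0.034  0.018]
 [ 0.417  0.043  0.031]
 [ 0.474  0.088  0.044]]
top 0 
[ 0.44794495 -0.10328594  0.48245477] [ 0.32734771  0.76837574 -0.83157352]
t 48.43 pos [ 0.4479 -0.1033  0.4825] shift [164.3  82.1 -17.5] mm turn [ 2.000e-03 -1.000e-03 -1.398e+00] F [ 0.3  0.8 -0.8] w 0.34 j [-0.34 -0.35  1.96  0.    1.53  1.05] rows>= 12
t 48.43 pos [ 0.4479 -0.1033  0.4825] shift [ 109.1 -147.7  -17.4] mm turn [ 2.000e-03 -1.000e-03 -1.398e+00] F [ 0.3  0.8 -0.8] w 0.34 j [-0.34 -0.35  1.96  0.    1.53  1.05] rows>= 12
```

Tray yaw is 9.6°, matching the mat. Now closing the latch from above.

Call:
servo_tool([
  [0.01,-0.014,-0.002,0,0,0],
  [0.022,-0.03,-0.003,0,0,0],
  [0.025,-0.034,-0.004,0,0,0],
  [0.025,-0.034,-0.004,0,0,0],
  [0.018,-0.024,-0.003,0,0,0],
  [0.009,-0.012,-0.001,0,0,0],
  [0,0,0,0,0,0],
], fingers=0, squeeze=10)

```text
time: 49.02
position: [0.53, 0.0624, 0.4955]
ee_rot: [-3.128, -0.277, 0.007]
ft_force: [-0.6, 0.1, -0.4]
gripper_width: 0.009
```

Call:
servo_tool([
  [0,0,0,0,0,-0.06],
  [0,0,0,0,0,-0.12],
  [0,0,0,0,0,-0.12],
  [0,0,0,0,0,-0.12],
  [0,0,0,0,0,-0.12],
  [0,0,0,0,0,-0.12],
  [0,0,0,0,0,-0.12],
  [0,0,0,0,0,-0.12],
  [0,0,0,0,0,-0.12],
  [0,0,0,0,0,-0.12],
  [0,0,0,0,0,-0.12],
  [0,0,0,0,0,-0.12],
  [0,0,0,0,0,-0.04],
  [0,0,0,0,0,0],
])

```text
time: 50.18
position: [0.5289, 0.059, 0.496]
ee_rot: [-2.195, -2.243, 0.004]
ft_force: [0.3, -0.3, -0.6]
gripper_width: 0.006
```

```bash
python3 - <<'E'
from h import *
plan((.530,.061,.466),90)
E
```

```text
t 50.18 pos [0.5289 0.059  0.496 ] shift [ 2.   1.1 30. ] mm turn [-0.004 -0.     0.022] F [ 0.3 -0.3 -0.6] w 0.006 j [ 0.01 -0.18  1.8   0.    1.53 -0.01] rows>= 1
```

Call:
servo_tool([
  [0.001,0.001,0.01,0,0,0.022],
  [0.001,0,0.013,0,0,0],
  [0,0,0.007,0,0,0],
  [0,0.01,0,0,0,0],
  [0,0.014,0,0,0,0],
  [0,0.015,-0.002,0,0,0],
  [0,0.015,-0.003,0,0,0],
  [0,0.015,-0.002,0,0,0],
  [0,0,0,0,0,0],
])

```text
time: 50.93
position: [0.6015, 0.0618, 0.4744]
ee_rot: [-2.222, -2.22, -0.0]
ft_force: [-0.7, -0.0, 0.2]
gripper_width: 0.003
```

```bash
python3 - <<'E'
from h import *
plan((.599,.061,.473),90)
plan((.6816,.061,.412),90)
E
```

```text
t 50.93 pos [0.6015 0.0618 0.4744] shift [-0.8 -2.5  1.4] mm turn [-0.    -0.001 -0.001] F [-0.7 -0.   0.2] w 0.003 j [ 0.01 -0.01  1.67  0.    1.48  0.01] rows>= 1
t 50.93 pos [0.6015 0.0618 0.4744] shift [-0.8 80.1 62.4] mm turn [-0.    -0.001 -0.001] F [-0.7 -0.   0.2] w 0.003 j [ 0.01 -0.01  1.67  0.    1.48  0.01] rows>= 2
```

Call:
servo_tool([
  [0,0.014,0.006,0,0,0],
  [0,0.0155,0.0075,0,0,0],
  [0,0.0135,0.0108,0,0,0],
  [0,0.0135,0.0108,0,0,0],
  [0,0.0118,0.0135,0,0,0],
  [0,0.0118,0.0135,0,0,0],
  [0,0.007,0.0105,0,0,0],
  [0,0.007,0.0105,0,0,0],
  [0,0,0,0,0,0],
])

```text
time: 51.68
position: [0.693, 0.0619, 0.3868]
ee_rot: [-2.217, -2.217, 0.009]
ft_force: [-1.0, 0.8, -0.8]
gripper_width: 0.008
```

```bash
python3 - <<'E'
from h import *
plan((.702,.061,.366),90)
p,W=snap("21",("scene",))["scene"]
m=(abs(W[...,1]-.061)<.02)&(W[...,2]>.165)&(W[...,2]<.24)&(W[...,0]>.59)&(W[...,0]<.74);q=W[m]
for x0 in np.arange(.59,.72,.015):
    k=(q[:,0]>=x0)&(q[:,0]<x0+.015)
    if k.any():print(round(x0,3),k.sum(),np.round(np.median(q[k],0),3))
E
```

```text
t 51.68 pos [0.693  0.0619 0.3868] shift [-0.9  9.  20.8] mm turn [-0.009 -0.001 -0.   ] F [-1.   0.8 -0.8] w 0.008 j [0.01 0.23 1.55 0.   1.36 0.01] rows>= 1
0.59 17 [0.599 0.063 0.177]
0.605 19 [0.612 0.061 0.178]
0.62 19 [0.628 0.06  0.182]
0.635 16 [0.644 0.061 0.185]
0.65 19 [0.659 0.061 0.188]
0.665 36 [0.676 0.062 0.187]
0.68 112 [0.686 0.057 0.217]
0.695 29 [0.701 0.054 0.199]
0.71 7 [0.712 0.056 0.199]
```

Call:
servo_tool([
  [0,0.004,0.007,0,0,0],
  [0,0.004,0.007,0,0,0],
  [0,0.001,0.005,0,0,0],
  [0,0,0.002,0,0,0],
  [0,0,0,0,0,0],
  [0,0,0,0,0,0],
])

```text
time: 52.23
position: [0.7023, 0.062, 0.3709]
ee_rot: [-2.221, -2.221, -0.0]
ft_force: [0.4, -0.7, -0.0]
gripper_width: 0.006
```

Call:
servo_tool([
  [0,0,0.001,0,0,0],
  [0,0,0.001,0,0,0],
  [0,0,0,0,0,0],
])

```text
time: 52.48
position: [0.7023, 0.062, 0.369]
ee_rot: [-2.221, -2.221, -0.0]
ft_force: [-0.4, -0.6, 0.9]
gripper_width: 0.005
```

Call:
servo_tool([
  [0,0,0.001,0,0,0],
  [0,0,0.001,0,0,0],
  [0,0,0.001,0,0,0],
  [0,0,0,0,0,0],
])

```text
time: 52.82
position: [0.7024, 0.062, 0.3663]
ee_rot: [-2.221, -2.221, -0.0]
ft_force: [-0.8, -1.1, 1.6]
gripper_width: 0.003
```

Call:
servo_tool([
  [0,0,0.001,0,0,0],
  [0,0,0.001,0,0,0],
  [0,0,0,0,0,0],
])

```text
time: 53.07
position: [0.7024, 0.062, 0.3661]
ee_rot: [-2.221, -2.221, -0.001]
ft_force: [-3.7, -0.4, 8.1]
gripper_width: 0.005
```

It bottomed out at the closed height: tip at 176 mm with 8 N. Lifting off and making final checks.

Call:
servo_tool([
  [0,0,-0.005,0,0,0],
  [0,0,-0.02,0,0,0],
  [0,0,-0.035,0,0,0],
  [0,0,-0.035,0,0,0],
  [0,0,-0.035,0,0,0],
  [0,0,-0.03,0,0,0],
  [-0.03,0,-0.01,0,0,0],
  [-0.035,0,0,0,0,0],
  [-0.035,0,0,0,0,0],
  [-0.035,0,0,0,0,0],
  [-0.035,0,0,0,0,0],
  [-0.035,0,0,0,0,0],
  [-0.035,0,0,0,0,0],
  [-0.02,0,0,0,0,0],
  [0,0,0,0,0,0],
])

```text
time: 54.32
position: [0.7021, -0.2026, 0.5323]
ee_rot: [-2.226, -2.215, 0.003]
ft_force: [-0.0, 0.1, 0.0]
gripper_width: 0.006
```

```bash
python3 - <<'E'
from h import *
o=snap("22");p,W=o["scene"];s=sense();print(s["time"],s["position"])
m=(abs(W[...,1]-.061)<.015)&(W[...,2]>.165)&(W[...,2]<.3)&(W[...,0]>.59)&(W[...,0]<.74);q=W[m]
W1=load("scene","1")[1]
for nm,V in(("now",W),("start",W1)):
  for x0 in(.6,.65,.70):
    k=(abs(V[...,1]-.061)<.015)&(V[...,2]>.165)&(V[...,2]<.3)&(V[...,0]>x0)&(V[...,0]<x0+.02);print(nm,x0,k.sum(),np.round(np.median(V[k],0),4))
tray(p,W)
for n in o:
    p,V=o[n]
    t,sv=np.radians(9.7),None
    u=np.array([-np.sin(t),np.cos(t)]);v=np.array([np.cos(t),np.sin(t)]);d=V[...,:2]-np.array([.4245,.0125])
    X=d@u;Y=d@v
    m=(abs(X)<.072)&(abs(Y)<.048)
    print(n,"inside tray pts",m.sum(),"z hist",np.histogram(V[m][:,2],bins=[0,.008,.015,.02,.026,.034,.042,.05,.06,.08]))
    mm=m&(V[...,2]>.02)&(V[...,2]<.05)
    g=np.full((8,12),-1);
    for i in range(8):
        for j in range(12):
            c=mm&(Y>-.048+.012*i)&(Y<-.036+.012*i)&(X>-.072+.012*j)&(X<-.06+.012*j)
            if c.any(): g[i,j]=1000*np.median(V[c][:,2])
    print(g)
# compare other things: chute region & bystanders
d=np.abs(o["scene"][1][...,2]-W1[...,2]);
for nm,b in(("chute",(W1[...,0]>.58)&(W1[...,0]<.69)&(W1[...,1]>.03)&(W1[...,1]<.36)&(W1[...,2]>.12)),("right things",(W1[...,0]>.6)&(W1[...,1]<-.05)&(W1[...,2]>-.02)&(W1[...,2]<.1))):
    print(nm,b.sum(),"changed",(b&(d>.012)).sum())
E
```

```text
54.4167 [ 0.70244822 -0.19892848  0.53285778]
now 0.6 25 [0.609  0.0598 0.1741]
now 0.65 24 [0.6612 0.0604 0.1743]
now 0.7 30 [0.7083 0.0577 0.1756]
start 0.6 21 [0.6072 0.0612 0.1755]
start 0.65 22 [0.6604 0.0596 0.1748]
start 0.7 27 [0.7087 0.0564 0.1757]
tray 0.049 262 [array([427.2,  -8.3]), array([111.8, 209.3]), np.float64(10.2)]
tray 0.074 107 [array([444. , -86.1]), array([113.2,  55.7]), np.float64(10.1)]
tray 0.093 89 [array([ 444.8, -103.4]), array([51.1, 17.1]), np.float64(11.3)]
mat 149 [array([426.2, -10.6]), array([124.2, 141. ]), np.float64(10.7)]
scene inside tray pts 343 z hist (array([  0,   6,  27,  31, 173,  21,  81,   4,   0]), array([0.   , 0.008, 0.015, 0.02 , 0.026, 0.034, 0.042, 0.05 , 0.06 ,
       0.08 ]))
[[-1 -1 -1 -1 -1 -1 -1 -1 -1 -1 -1 46]
 [-1 -1 41 41 41 38 -1 -1 30 29 30 28]
 [-1 -1 -1 40 43 -1 -1 -1 27 30 29 29]
 [-1 -1 -1 44 43 -1 -1 31 29 29 29 29]
 [-1 -1 -1 44 43 41 -1 24 27 29 30 29]
 [-1 -1 -1 44 43 -1 -1 -1 28 29 30 29]
 [-1 -1 -1 44 44 -1 -1 25 28 29 29 28]
 [-1 -1 -1 -1 -1 48 -1 -1 -1 28 -1 28]]
top inside tray pts 983 z hist (array([158, 198,  14,  27, 307,  31,  82,   0,   0]), array([0.   , 0.008, 0.015, 0.02 , 0.026, 0.034, 0.042, 0.05 , 0.06 ,
       0.08 ]))
[[-1 -1 -1 -1 -1 -1 -1 -1 -1 -1 -1 -1]
 [28 31 30 43 42 -1 -1 -1 30 29 28 24]
 [29 29 30 44 41 -1 -1 -1 30 29 30 28]
 [29 28 28 43 43 -1 -1 -1 30 29 29 27]
 [29 28 31 43 42 -1 -1 -1 28 28 29 29]
 [-1 29 27 42 43 -1 -1 -1 30 29 28 23]
 [-1 -1 -1 -1 28 -1 -1 -1 29 30 28 -1]
 [-1 -1 -1 -1 -1 -1 -1 -1 -1 26 34 -1]]
chute 2971 changed 0
right things 20290 changed 0
```

```bash
python3 -c "
from plant import r;print(r.close_job())"
```

```text
the job is handed in; nothing more can be done
None
```

The job is done and handed in at about 54 s. Three spacers were on the counter; I saw no fourth.

All three went through the coil and queued behind the gate. I swung the latch bar up to about 1.62 rad and held the tray about 22 mm above the counter. I pushed its front wall about 30 mm into the paddle, and the chute emptied into the tray.

My last checks, made from camera depth:
- **Tray:** it lies flat on the mat with the handle at the same end. Its yaw is about 10°, against 9.6° for the mat. It started about 3° off the mat's yaw; I set it square to the mat rather than back at its starting angle.
- **Spacers:** all three are in the tray, two lying flat and one standing on its narrow side.
- **Latch:** the bar is back at its starting height to within about 1.5 mm. It came to a firm stop at 8 N.
- **Chute and bystanders:** the depth shows no change from the start.

My first pick closed too late and lifted empty, so I repeated it; nothing was disturbed. I noticed no knock and no slipping grip. I used all 16 picture views before setting the tray down, so the final state was checked by numbers only.

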